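# Take the tested card off the probe fixture and stand it in the card rack

## Task

The card on the test fixture has passed. Take it by the two round ends of its white pull bar and lift it level until it is well clear of the probes and guide posts, then, still in the air, loosen your grip so that the card swings down and hangs upright from the bar, and tighten again. Lower it all the way down into the empty slot of the black rack, between the two other cards and with its component side facing the same way as theirs, before you let go of it; leave everything else where it is.

Things in the scene. Friction and masses are not known exactly. Their poses are not given: they have to be found in the camera images.
- card_bar (a point): centre of the white pull bar of the card to move: a round rod 12 mm thick, 60 mm long over its round ends, across one short end of the card on its component side; its ends stand 5 mm out beyond the board's long edges. x: from the card's foot towards the bar; y: along the bar; z: out of the component side. Starts about 59 mm above the table, level, both ends free down to the table
- card_mid (a point): middle of that card's board (green, 140 long, 50 wide, 3.2 mm thick, parts up to 16 mm high on the component side, 0.11 to 0.15 kg), axes as card_bar. The bar axis lies 64 mm from it along x and 7.6 mm along z. The centre of mass lies about 71 mm from the bar towards the foot, level with the bar's axis, so the card hangs upright from the bar
- card_foot (a point): middle of that card's foot, the short edge with gold contacts, 134 mm from the bar axis; axes as card_bar. Held by the bar's two ends the card can turn about the line through the fingers: 40 N of grip or more keeps it nearly level; eased to about 8 N (6 to 10) it swings down and settles upright within about 5 degrees in 3 s; under 5 N it may slip out while swinging
- card_front (a point): point 17.6 mm out from the middle of that board on its component side, telling which way it faces; axes as card_bar
- fixture: fixed test fixture, grey box 170 x 110 mm, tan top at 40 mm, gold probes; posts carry the card's underside 50 mm above the table, its bar overhanging towards the robot's side; six guide posts 60 mm high beside and behind the card; opened clamp, 100 mm high, at the rear. Origin on the table below the card's middle; x from the resting card's bar to its foot (away from the robot, within 30 degrees), z up
- rack_slot (a point): centre of the empty middle slot of the fixed black rack, at its floor, 8 mm above the table: the card's foot centre rests here. z up; x: the way the component sides of the stored cards face (away from the robot within 30 degrees); y: along a stored card's width. A card fully home has its bar axis 134 mm above this point
- rack: the black rack, 156 x 84 mm, origin on the table below rack_slot, same axes. Three slots along x at 45 mm pitch. A card's long edges run down in grooves 4.8 mm wide, from 40 mm above the table to the floor; above, up to 80 mm, the teeth slope apart to a mouth about 40 mm wide that leads the foot in
- near_card_mid (a point): middle of the board of the like card standing in the slot on the robot's side of the empty one, bar up, bar axis 142 mm above the table; axes as card_bar
- far_card_mid (a point): the same for the like card in the slot beyond the empty one
- spool_mid (a point): centre of an upright solder spool with green flanges, 56 mm across, 50 mm high
Not all that is in view belongs to the job. Leave any brown or purple look-alike of the part that bears card_bar alone.

How it is judged:
On the way, in this order (a step that is already met when the one before it is completed fails the run):
1. the card is lifted level, held by the fingers, until it is clear of the guide posts (height (world z) of card_mid above 0.075 m and angle between card_mid's own z axis and vertical below 0.3 rad and contact force between the fingers and card above 1 N), for 0.1 s.
2. in the air, in loosened fingers, the card has swung down past 45 degrees (angle between card_mid's own z axis and vertical above 0.8 rad and height (world z) of card_foot above 0.03 m and contact force between the fingers and card between 0.3 and 34 N), for 0.05 s.
3. the card hangs upright in the air and the grip is tight again (the forces of both fingers are added) (angle between card_mid's own x axis and vertical below 0.25 rad and height (world z) of card_foot above 0.03 m and contact force between the fingers and card above 36 N), for 0.3 s.
4. the card is lowered fully home in the empty slot while still held (horizontal distance between card_foot and rack_slot below 0.008 m and z of card_foot in the frame of rack_slot below 0.006 m and contact force between the fingers and card above 0.3 N), for 0.05 s.
At the end, for the whole second after the job is handed in: The card stands at rest in the middle slot: foot within 8 mm of the slot's centre and within 4 mm of its floor, upright within 7 degrees, component side facing the same way as the two others; the two other cards have moved less than 15 mm, the spool less than 30 mm (horizontal distance between card_foot and rack_slot below 0.008 m and z of card_foot in the frame of rack_slot below 0.004 m and angle between card_mid's own x axis and vertical below 0.12 rad and x of card_front in the frame of rack_slot above 0.005 m and linear speed of card below 0.02 m/s and distance of each of near_card_mid, far_card_mid from where it was at the start of the episode below 0.015 m and distance of spool_mid from where it was at the start of the episode below 0.03 m); the robot touches nothing.
It fails at once if the card is tipped more than 17 degrees while still down among the probes and guide posts (horizontal distance between card_mid and fixture below 0.08 m and height (world z) of card_mid below 0.068 m and angle between card_mid's own z axis and vertical above 0.3 rad).
It fails at once if a stored card is pushed out of place (distance of any of near_card_mid, far_card_mid from where it was at the start of the episode above 0.02 m).
It fails at once if the spool is pushed away (distance of spool_mid from where it was at the start of the episode above 0.03 m).
It also fails if it takes over 58 s, if anything falls off the work surface, if the arm or the gripper's body presses on something with over 40 N, if the wrist force passes 120 N, or if a joint passes its speed limit or range.

## Robot

A 7-joint arm with a two-finger parallel gripper is mounted at the origin on the work surface. World frame = base frame: x ahead of the robot, y to its left, z up, the work surface at z = 0. Lengths are in m, angles in rad, forces in N, time in s.
With the tool pointing down it reaches from about 0.4 to 0.85 m from the base axis. Payload 10.4 kg.
Tool frame: the origin (TCP) lies between the finger pads; the fingertips stand ahead of it and the grasp point (between the pads) lies 6 mm ahead of it (finger_overhang is the z of the fingertips in the tool frame, in m); z points along the fingers, y is the direction in which the jaws open and shut (so a half turn about z gives the same grasp; the last joint's range is limited). The gripper opens to 85 mm and grips with 20 to 120 N. Pads are 22 mm wide; open, the fingers measure 114 mm over their backs; the gripper's body (76 mm by 85 mm) begins 54 mm behind the grasp point. The pads swing forward as they close: fully open they stand 13 mm farther back than shut.
Start: joints at [1.146, 0.332, -0.065, 1.46, 0.022, 1.35, -0.088], TCP at [0.244, -0.575, 0.256] pointing down, gripper open.
Joint ranges: [-2.6, 2.6], [-0.5, 2.12], [-1.47, 1.34], [0.16, 2.42], [-1.27, 4.41], [0.06, 2.06], [-2.6, 2.6]. Speed limits (rad/s): [2.22, 2.22, 2.79, 2.79, 3.14, 3.14, 3.14].

## Interface

Orientations are given as a unit quaternion [x, y, z, w].
In Python, from workcell import * gives the robot as it stands.
- The arm moves only by the shell command python3 -m creep 'ROWS' [FORCE]. ROWS is JSON, a list of rows, each a list of 7 numbers: the turn, a rotation vector about the tool's x, y, z in rad, then the shift along the tool's x, y, z in mm, then the closure in counts, from 0 (fully open) to 255 (shut). In form: [[wx, wy, wz, dx, dy, dz, claw], ...]. A call has 1 to 8 rows; each row shifts and turns the commanded pose from where the row before left it, along the tool's axes as they then stand; what a row does not reach is not made up. A row lasts 1/10 s, in which the tool goes at most 50 mm and 8.59 degrees, less where a joint would pass 70% of its speed; a pose out of reach is approached as far as the arm can. A call is refused whole if a number of a shift passes 50 or a number of a turn 0.15, either way. A call with a gripper value outside its range is refused whole. The fingers move at their own pace and stop on an object; FORCE is the grip in N (left out, the last holds). Time passes only in rows, so rows that do not move let the fingers close. It gives the time, the measured TCP pose, the force and the opening at its end, in the units of the state.
- get_obs(): the state, without advancing time (a new reading comes with each control period).
- camera(name): name is "side" or "top"; returns (picture, depth): 480x640x3 uint8, blue, green, red; 480x640 float32, m along the optical axis (not along the pixel's ray), 0 where there is no reading.
- camera_model(name): a dict with "camera_matrix" (3x3 intrinsics, pixels), "R" (3x3) and "t" (3): a world point X has camera coordinates R X + t. Camera axes: x right, y down, z forward; pixel columns grow to the right and rows downward; lengths in m; the calibration is good to about 2 mm. A picture is of the moment at which its call begins. camera_model takes no time and is no camera call.
- hand_in(): hands the job in, once; it reports no verdict.
The state is a dict: "clock": time; "joint_pos": joint angles; "joint_velocities": joint speeds; "tau": joint torques, N m; "position": TCP position; "ee_rot": TCP orientation; "ft_force": force on the tool from outside, world axes, zero at the start; "torque": the same for the moment, N m; "grip_width": opening from 0.0 (shut) to 1.0 (fully open).
Only numpy, scipy, OpenCV 4.12 (cv2) and the standard library are available. Lean on these libraries where they do the work, as an engineer would, in place of code of your own. Each camera call takes 0.05 s, during which the arm holds its last target.

## Working session

There is one attempt and no reset: what is moved stays moved. The work goes in short steps, Python scripts to look and compute and a shell command to move; the robot and the scene stay as the last step left them, time stands still between calls to the robot, and variables do not carry over. Pictures are saved under pics/ and viewed, and the job is handed in when it is done.

```bash
ls; mkdir -p pics
python3 - <<'E'
from workcell import *
import cv2, numpy as np
print(get_obs())
for n in ("side","top"):
    p,d=camera(n); cv2.imwrite(f"pics/{n}0.png",p); np.save(f"{n}0.npy",d); m=camera_model(n); print(n,m)
    np.save(f"{n}0img.npy",p)
E
```

```text
pics
{'clock': 0.0, 'joint_pos': array([ 1.14643352,  0.3328825 , -0.0647155 ,  1.46091655,  0.02160615,
        1.34988555, -0.0885128 ]), 'joint_velocities': array([ 0.00147801,  0.00074562, -0.00091897,  0.00105005, -0.00147356,
       -0.00034003,  0.00187731]), 'tau': array([-1.14088496e-03, -6.25450730e+01,  4.89747268e-02, -3.91610491e+01,
        1.63398689e-02,  9.81626072e-03,  1.19381657e-06]), 'position': array([ 0.2442777 , -0.57493189,  0.25552113]), 'ee_rot': array([ 9.79888490e-01,  1.99544632e-01, -1.70551048e-04, -6.76896683e-04]), 'ft_force': array([ 0.23732565,  0.64351657, -0.32856181]), 'torque': array([0.04057629, 0.03622671, 0.00229886]), 'grip_width': 0.9973593228370047}
side {'camera_matrix': array([[448.38557462,   0.        , 320.05269476],
       [  0.        , 448.38557462, 229.54042845],
       [  0.        ,   0.        ,   1.        ]]), 'R': array([[-0.78195941, -0.6231313 ,  0.01571194],
       [-0.33620234,  0.40040224, -0.85243535],
       [ 0.52488805, -0.67185224, -0.5225965 ]]), 't': array([0.41985725, 0.18547564, 0.75260434])}
top {'camera_matrix': array([[530.85948229,   0.        , 319.13134098],
       [  0.        , 530.85948229, 237.77371036],
       [  0.        ,   0.        ,   1.        ]]), 'R': array([[-0.01931812, -0.9996762 , -0.01656217],
       [-0.99329187,  0.02107842, -0.11369683],
       [ 0.11400912,  0.01425466, -0.99337743]]), 't': array([0.0980217 , 0.5150324 , 1.03749987])}
```

View pics/top0.png

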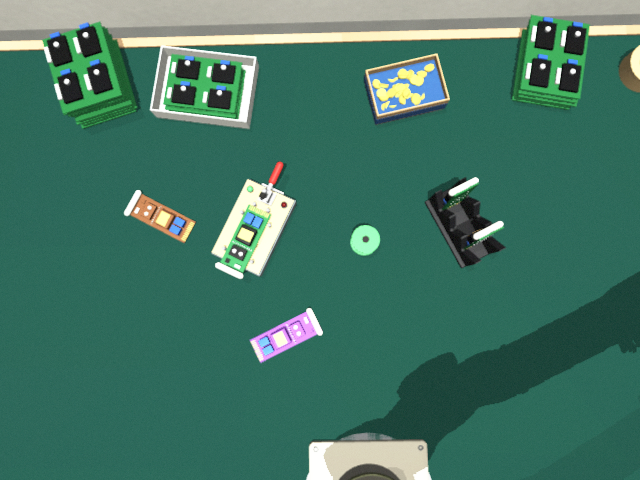

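View pics/side0.png

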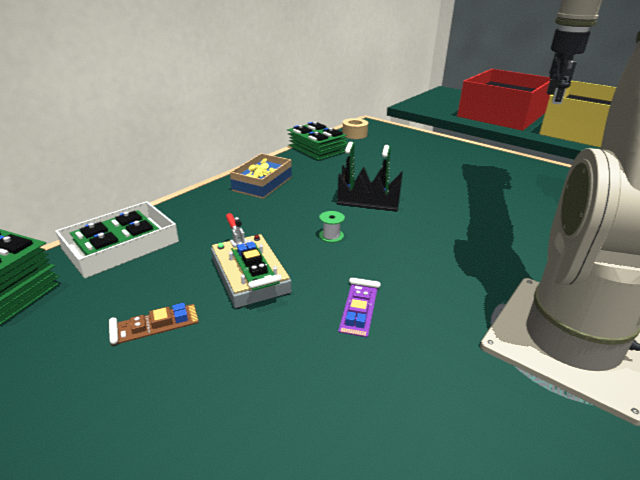

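The top picture shows three card-like things lying down. The green one is on the tan fixture, with its bar at about (229,271). The brown one is at (160,216) and the purple one at (286,336), both on the table. The green card on the fixture fits the description. The black rack is at about (465,222), with white bars at (487,232) (near) and (463,187) (far). The spool is at (365,240). I'll measure next and confirm with an enlarged crop.

```bash
cat > h.py <<'E'
import numpy as np, cv2
from workcell import *
def ray(n,uv):
    m=camera_model(n);K,R,t=m["camera_matrix"],m["R"],m["t"]
    d=R.T@(np.linalg.inv(K)@np.array([uv[0],uv[1],1.0])); return -R.T@t,d
def onplane(n,uv,z):
    c,d=ray(n,uv); return c+d*(z-c[2])/d[2]
def proj(n,X):
    m=camera_model(n); p=m["camera_matrix"]@(m["R"]@np.asarray(X)+m["t"]); return p[:2]/p[2]
def pts(n,D):
    m=camera_model(n);K,R,t=m["camera_matrix"],m["R"],m["t"]
    v,u=np.mgrid[0:480,0:640]; P=np.stack([(u-K[0,2])/K[0,0]*D,(v-K[1,2])/K[1,1]*D,D],-1)
    return (P-t)@R
E
python3 - <<'E'
from h import *
p=np.load("top0img.npy");D=np.load("top0.npy");W=pts("top",D)
hsv=cv2.cvtColor(p,cv2.COLOR_BGR2HSV)
m=((hsv[...,1]<50)&(hsv[...,2]>185)).astype(np.uint8)
def bars(x0,y0,x1,y1,z,n="top",m=m,W=W):
    mm=np.zeros_like(m);mm[y0:y1,x0:x1]=m[y0:y1,x0:x1]
    k,l,s,c=cv2.connectedComponentsWithStats(mm,connectivity=8)
    for i in range(1,k):
        if s[i,4]<60: continue
        q=np.argwhere(l==i)[:,::-1].astype(np.float32)
        r=cv2.minAreaRect(q); b=cv2.boxPoints(r)
        e=[(b[j]+b[(j+1)%4])/2 for j in range(4)]
        a=(e[0],e[2]) if np.linalg.norm(e[0]-e[2])>np.linalg.norm(e[1]-e[3]) else (e[1],e[3])
        P=[onplane(n,x,z) for x in a]; d=P[0]-P[1]
        print(n,s[i],np.round(r[0],1),"mid",np.round((P[0]+P[1])/2,4),"len",np.linalg.norm(d).round(4),"dir",np.degrees(np.arctan2(d[1],d[0])).round(1),"depth z",np.percentile(W[l==i][:,2],[10,50,90]).round(4), W[l==i].mean(0).round(4))
bars(205,255,255,290,.059)
bars(430,170,510,250,.142)
ps=np.load("side0img.npy");Ds=np.load("side0.npy");Ws=pts("side",Ds)
h=cv2.cvtColor(ps,cv2.COLOR_BGR2HSV); ms=((h[...,1]<50)&(h[...,2]>170)).astype(np.uint8)
bars(235,265,290,300,.059,"side",ms,Ws)
bars(335,135,400,175,.142,"side",ms,Ws)
a=cv2.resize(p[170:300,190:320],None,fx=5,fy=5,interpolation=cv2.INTER_CUBIC)[:600]
cv2.imwrite("pics/c1.png",a[:, :650])
cv2.imwrite("pics/c2.png",cv2.resize(p[160:280,410:530],None,fx=5,fy=5,interpolation=cv2.INTER_CUBIC))
cv2.imwrite("pics/c3.png",np.hstack([cv2.resize(ps[200:310,200:310],None,fx=3.6,fy=3.6,interpolation=cv2.INTER_CUBIC),cv2.resize(ps[125:235,315:425],None,fx=3.6,fy=3.6,interpolation=cv2.INTER_CUBIC)]))
E
```

```text
top [246 255   9  19  95] [250. 264.] mid [0.465  0.2229 0.059 ] len 0.0351 dir -0.3 depth z [0.0338 0.0401 0.0449] [0.464  0.2233 0.0409]
top [215 262  28  17 191] [228.5 270. ] mid [0.4542 0.265  0.059 ] len 0.0598 dir 63.8 depth z [0.0024 0.0639 0.0664] [0.4536 0.2632 0.0677]
top [449 177  30  19 202] [463.3 186. ] mid [ 0.5929 -0.1769  0.142 ] len 0.0598 dir -63.4 depth z [0.1438 0.1464 0.1488] [ 0.5922 -0.1761  0.146 ]
top [473 221  31  19 210] [488.1 229.7] mid [ 0.5122 -0.2173  0.142 ] len 0.0592 dir -63.4 depth z [0.1432 0.1462 0.1488] [ 0.5116 -0.216   0.1457]
side [248 274  34  13 216] [264.3 279.8] mid [0.4534 0.262  0.059 ] len 0.0608 dir -116.4 depth z [0.0567 0.0621 0.0646] [0.4484 0.2662 0.0632]
```

View pics/c1.png

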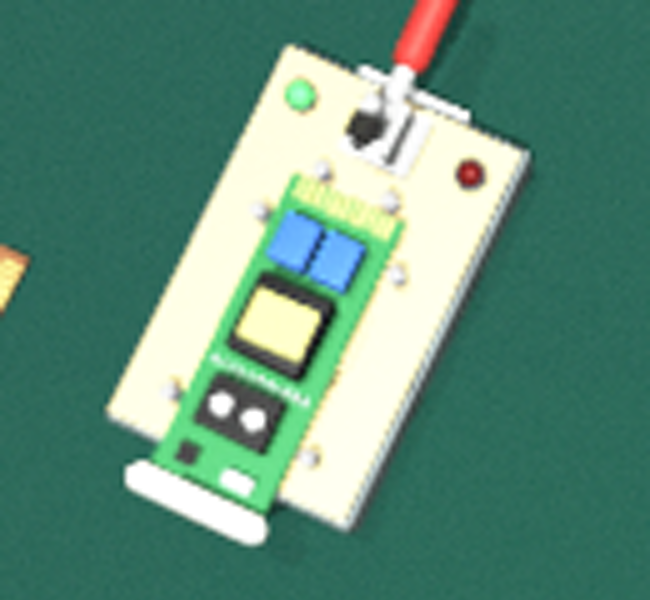

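View pics/c2.png

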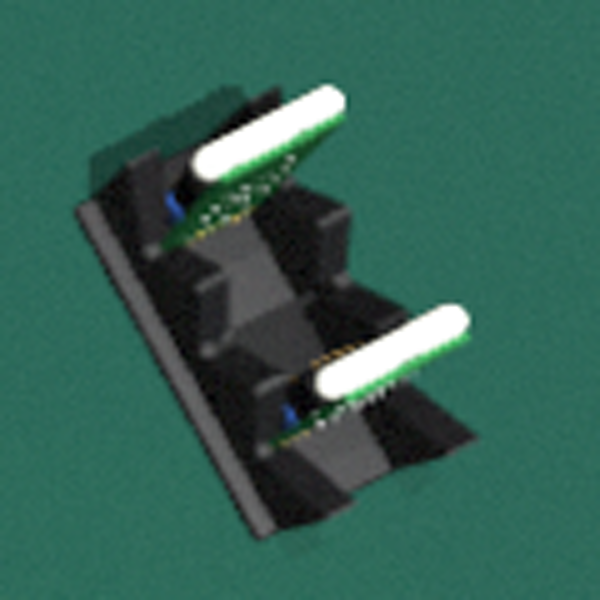

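View pics/c3.png

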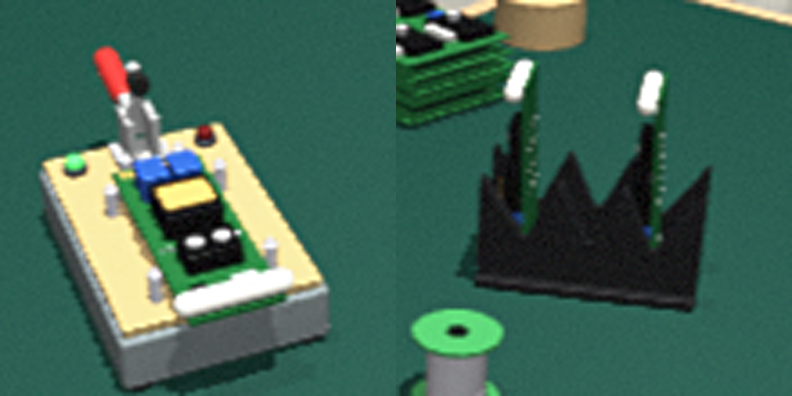

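The crops confirm the target. c1 is the green card on the tan fixture, with its bar's round ends free. c2 and c3 show the rack with an empty middle slot. The bars there sit on the far (+x) side of the boards, so the components face away from the robot. I'll cross-check the rack bars and spool in the side view and compute the move.

Run:
```python
from h import *
from scipy.spatial.transform import Rotation as Ro
p=np.load("side0img.npy");h=cv2.cvtColor(p,cv2.COLOR_BGR2HSV); m=((h[...,1]<60)&(h[...,2]>165)).astype(np.uint8)
mm=np.zeros_like(m);mm[138:175,335:400]=m[138:175,335:400]
k,l,s,c=cv2.connectedComponentsWithStats(mm,connectivity=8)
def tri(a,b):
    c1,d1=ray("side",a);c2,d2=ray("top",b)
    A=np.stack([d1,-d2],1);t=np.linalg.lstsq(A,c2-c1,rcond=None)[0]
    x1=c1+d1*t[0];x2=c2+d2*t[1];return (x1+x2)/2,np.linalg.norm(x1-x2)
for i in range(1,k):
    if s[i,4]>25: print(s[i],c[i],onplane("side",c[i],.142).round(4))
    if s[i,4]>25: print([ (x[0].round(4),x[1].round(4)) for x in (tri(c[i],(463.3,186)),tri(c[i],(488.1,229.7)))])
print("card",tri((264.3,279.8),(228.5,270)))
o=get_obs();r=Ro.from_quat(o["ee_rot"]);print(r.as_matrix().round(3), o["position"])
```

```text
[345 142   8  11  50] [348.44 146.72] [ 0.5902 -0.1756  0.142 ]
[(array([ 0.5925, -0.1777,  0.1409]), np.float64(0.0015)), (array([ 0.5457, -0.1875,  0.1519]), np.float64(0.0872))]
[382 145   7  11  53] [385.28301887 149.90566038] [ 0.5097 -0.2172  0.142 ]
[(array([ 0.5514, -0.1974,  0.1439]), np.float64(0.0922)), (array([ 0.5114, -0.218 ,  0.1414]), np.float64(0.0021))]
card (array([0.45330389, 0.26406645, 0.06020673]), np.float64(0.002040526752458378))
[[ 0.92   0.391 -0.001]
 [ 0.391 -0.92   0.001]
 [-0.    -0.001 -1.   ]] [ 0.24429708 -0.57497683  0.25563561]
```

```bash
python3 -m creep '[[0,0,0,40,-24,0,0],[0,0,0,40,-24,0,0],[0,0,0,40,-24,0,0],[0,0,0,40,-24,0,0],[0,0,0,40,-24,0,0],[0,0,0,40,-24,0,0],[0,0,0,40,-24,0,0],[0,0,0,40,-24,0,0]]' 60; python3 -c "
from workcell import *
print(get_obs()['joint_pos'].round(3))"
```

```text
clock: 0.9
position: [0.4645, -0.2717, 0.2562]
ee_rot: [0.98, 0.199, -0.0, 0.0]
ft_force: [0.9, -0.0, 1.2]
grip_width: 0.999
[ 0.733  0.16  -0.321  1.678  0.052  1.312 -0.766]
```

```bash
python3 -m creep '[[0,0,0,18,-45,0,0],[0,0,0,18,-45,0,0],[0,0,0,18,-45,0,0],[0,0,0,18,-45,0,0],[0,0,0,18,-45,0,0],[0,0,0,18,-45,0,0],[0,0,0,18,-45,0,0],[0,0,0,18,-45,0,0]]'
python3 -m creep '[[0,0,-0.14,0,0,0,0],[0,0,-0.14,0,0,0,0],[0,0,-0.14,0,0,0,0],[0,0,-0.14,0,0,0,0],[0,0,-0.14,0,0,0,0],[0,0,-0.14,0,0,0,0],[0,0,-0.14,0,0,0,0],[0,0,-0.14,0,0,0,0]]'
python3 -m creep '[[0,0,-0.14,0,0,0,0],[0,0,-0.14,0,0,0,0],[0,0,-0.14,0,0,0,0],[0,0,-0.14,0,0,0,0],[0,0,-0.14,0,0,0,0],[0,0,-0.14,0,0,0,0],[0,0,-0.14,0,0,0,0],[0,0,-0.14,0,0,0,0]]'
cat >> h.py <<'E'
from scipy.spatial.transform import Rotation as Ro
def st(target=None,yaw=None):
    o=get_obs();M=Ro.from_quat(o["ee_rot"]).as_matrix();th=np.degrees(np.arctan2(M[1,0],M[0,0]))
    print("t",o["clock"],"pos",o["position"].round(4),"yaw",th.round(2),"tz",M[:,2].round(4),"w",round(o["grip_width"],3),"F",o["ft_force"].round(2),"T",o["torque"].round(3),"q",o["joint_pos"].round(3))
    if target is not None: print("shift mm",(M.T@(np.array(target)-o["position"])*1000).round(1))
    if yaw is not None: print("wz",np.radians((th-yaw+180)%360-180).round(4))
E
python3 -c "
from h import *
st([.4537,.264,.256],153.7)"
```

```text
clock: 1.7
position: [0.455, 0.116, 0.2563]
ee_rot: [0.98, 0.199, 0.0, 0.0]
ft_force: [1.8, 0.2, 0.7]
grip_width: 1.0
clock: 2.5
position: [0.4554, 0.1142, 0.256]
ee_rot: [0.722, 0.692, -0.0, -0.0]
ft_force: [-0.6, -0.1, -0.5]
grip_width: 1.003
clock: 3.3
position: [0.4554, 0.1142, 0.256]
ee_rot: [0.245, 0.97, -0.0, -0.0]
ft_force: [-0.6, 0.0, -0.5]
grip_width: 1.001
t 3.3 pos [0.4554 0.1142 0.256 ] yaw 151.69 tz [-5.e-04 -2.e-04 -1.e+00] w 1.001 F [-0.61  0.   -0.51] T [-0.044  0.004 -0.003] q [ 0.387  0.03  -0.732  1.821  0.021  1.299  0.726]
shift mm [ 72.6 131.1   0. ]
wz -0.0351
```

```bash
python3 -c "
import workcell as w
print([a for a in dir(w) if not a.startswith('_')]); print(getattr(w,'finger_overhang',None))"; python3 -m creep '[[0,0,-0.035,0,0,0,0],[0,0,0,17,33,10,0],[0,0,0,17,33,20,0],[0,0,0,17,33,20,0],[0,0,0,17,32,20,0],[0,0,0,0,0,0,0]]'
python3 - <<'E'
from h import *
st([.4537,.264,.066],153.7)
p,d=camera("top");cv2.imwrite("pics/t1.png",p);p2,d=camera("side");cv2.imwrite("pics/s1.png",p2)
cv2.imwrite("pics/ts1.png",np.hstack([cv2.resize(p[170:310,170:310],(400,400)),cv2.resize(p2[170:310,190:330],(400,400))]))
E
```

```text
['MotionError', 'camera', 'camera_model', 'finger_overhang', 'get_obs', 'hand_in']
0.025
clock: 3.9
position: [0.4506, 0.2661, 0.1836]
ee_rot: [0.227, 0.974, 0.0, -0.002]
ft_force: [-1.2, -0.1, -0.3]
grip_width: 0.996
t 3.9 pos [0.4506 0.2661 0.1836] yaw 153.74 tz [-0.0048  0.0012 -1.    ] w 0.996 F [-1.18 -0.1  -0.3 ] T [-0.017 -0.008 -0.021] q [ 0.128  0.269 -0.847  1.784  0.212  1.188  0.331]
shift mm [ -4.2  -0.4 117.6]
wz 0.0007
```

View pics/ts1.png

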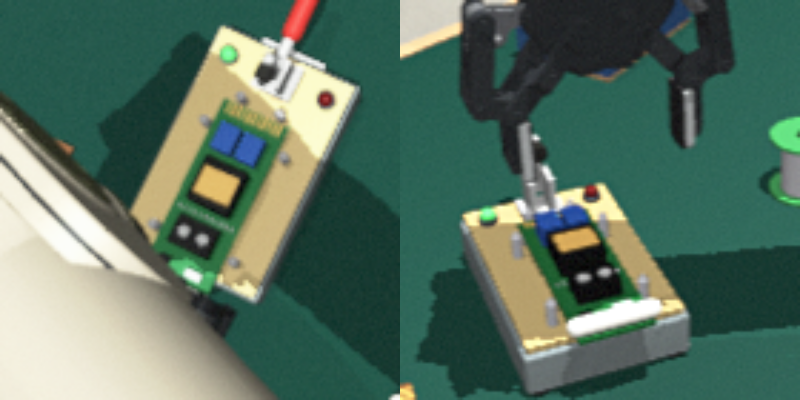

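The picture shows the open fingers straddling the line of the card's bar, above and behind it, with nothing in the way. I'll descend and re-check.

```bash
python3 -m creep '[[0,0,0,-4,0,20,0],[0,0,0,0,0,25,0],[0,0,0,0,0,25,0],[0,0,0,0,0,12,0],[0,0,0,0,0,0,0],[0,0,0,0,0,0,0]]'
python3 - <<'E'
from h import *
st([.4537,.264,.066],153.7)
p2,d=camera("side")
cv2.imwrite("pics/s2.png",cv2.resize(p2[170:320,190:340],(600,600)))
E
```

```text
clock: 4.6
position: [0.4578, 0.2599, 0.1054]
ee_rot: [0.231, 0.973, 0.0, 0.001]
ft_force: [-0.3, -0.3, 0.5]
grip_width: 0.998
t 4.6 pos [0.4578 0.2599 0.1054] yaw 153.33 tz [ 1.1e-03  2.0e-04 -1.0e+00] w 0.998 F [-0.27 -0.31  0.53] T [-0.036 -0.049  0.034] q [ 0.09   0.369 -0.804  1.858  0.306  1.042  0.269]
shift mm [ 5.5  1.8 39.4]
wz -0.0065
```

View pics/s2.png

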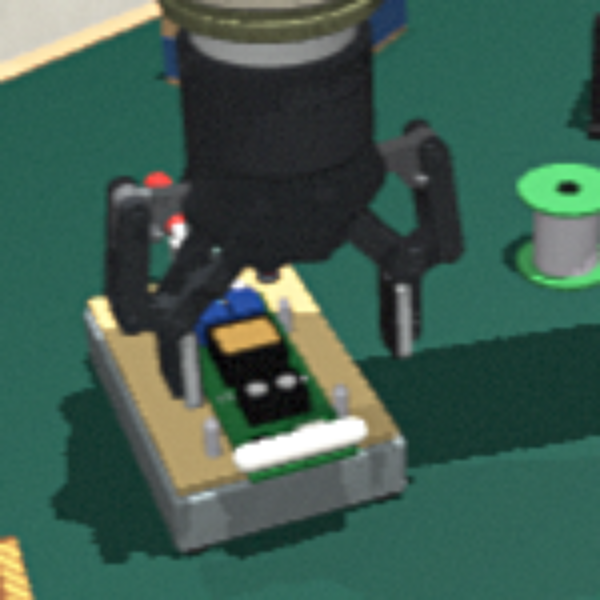

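The jaws straddle the bar, one finger beyond each end. The tool sits about 5 mm short along its x, so I'll correct that, then descend.

```bash
python3 -m creep '[[0,0,-0.006,5.5,2,0,0],[0,0,0,0,0,15,0],[0,0,0,0,0,10,0],[0,0,0,0,0,0,0],[0,0,0,0,0,0,0]]'
python3 - <<'E'
from h import *
st([.4537,.264,.065],153.7)
E
```

```text
clock: 5.15
position: [0.4528, 0.2642, 0.0788]
ee_rot: [0.227, 0.974, -0.0, -0.0]
ft_force: [0.4, 0.7, -0.1]
grip_width: 0.998
t 5.15 pos [0.4528 0.2642 0.0788] yaw 153.72 tz [-1.e-03 -3.e-04 -1.e+00] w 0.998 F [ 0.36  0.72 -0.07] T [-0.011  0.021 -0.031] q [ 0.065  0.405 -0.791  1.881  0.34   0.996  0.238]
shift mm [-0.9  0.2 13.8]
wz 0.0003
```

```bash
python3 -m creep '[[0,0,0,-0.5,0,14,0],[0,0,0,0,0,0,0],[0,0,0,0,0,0,0]]'
python3 - <<'E'
from h import *
st([.4537,.264,.065],153.7)
p2,d=camera("side")
cv2.imwrite("pics/s3.png",cv2.resize(p2[200:310,200:310],(600,600)))
E
```

```text
clock: 5.45
position: [0.4533, 0.264, 0.0648]
ee_rot: [0.227, 0.974, -0.0, -0.0]
ft_force: [-0.1, 0.2, 0.3]
grip_width: 1.001
t 5.45 pos [0.4533 0.264  0.0648] yaw 153.72 tz [-8.e-04 -3.e-04 -1.e+00] w 1.001 F [-0.1   0.22  0.29] T [-0.024 -0.004 -0.018] q [ 0.054  0.426 -0.78   1.89   0.359  0.971  0.224]
shift mm [-0.3  0.2 -0.2]
wz 0.0003
```

View pics/s3.png

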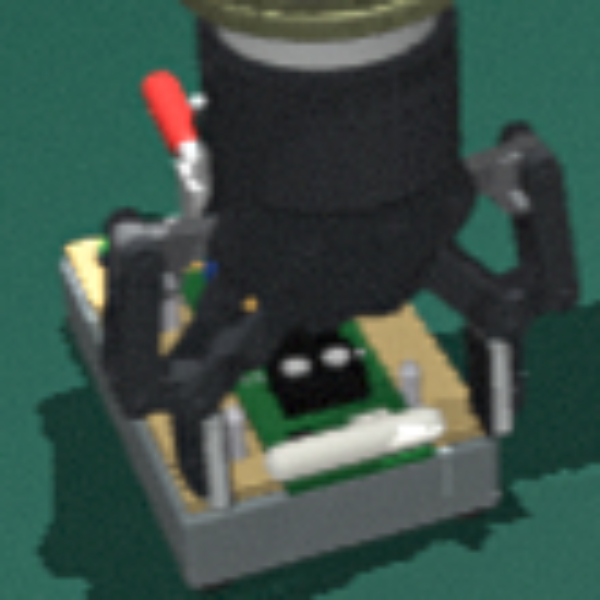

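The fingertips stand on either side of the bar, with the pads a little high because they swing forward on closing. The bar's midpoint lies on the line between the pads. Now I'll close.

```bash
python3 -m creep '[[0,0,0,0,0,0,40],[0,0,0,0,0,0,60],[0,0,0,0,0,0,80],[0,0,0,0,0,0,110],[0,0,0,0,0,0,110],[0,0,0,0,0,0,110]]' 70
python3 - <<'E'
from h import *
st([.4537,.264,.065],153.7)
p2,d=camera("side")
cv2.imwrite("pics/s4.png",cv2.resize(p2[200:310,200:310],(600,600)))
E
```

```text
clock: 6.1
position: [0.4536, 0.2642, 0.0658]
ee_rot: [0.227, 0.974, 0.0, 0.0]
ft_force: [-2.7, -0.5, 5.3]
grip_width: 0.649
t 6.1 pos [0.4536 0.2642 0.0658] yaw 153.71 tz [ 4.e-04 -0.e+00 -1.e+00] w 0.649 F [-2.69 -0.46  5.34] T [-0.204  0.465 -0.001] q [ 0.055  0.425 -0.78   1.889  0.359  0.972  0.224]
shift mm [-0.2 -0.2  0.8]
wz 0.0002
```

View pics/s4.png

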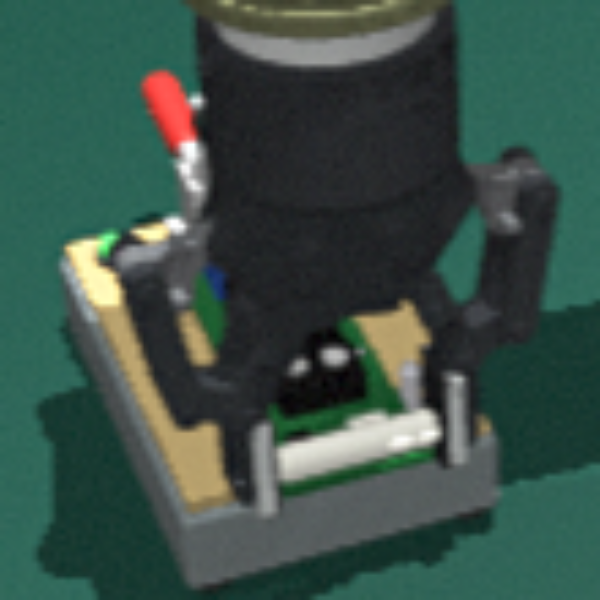

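The pads touch both bar ends, and the width stopped at 0.649 against a commanded 0.57, so the card is gripped. Lifting level.

```bash
python3 -m creep '[[0,0,0,0,0,-2,110],[0,0,0,0,0,-4,110],[0,0,0,0,0,-5,110],[0,0,0,0,0,-6,110],[0,0,0,0,0,-6,110],[0,0,0,0,0,0,110]]' 70
python3 - <<'E'
from h import *
st([.4537,.264,.33],153.7)
p2,d=camera("side")
cv2.imwrite("pics/s5.png",cv2.resize(p2[190:310,190:310],(600,600)))
E
```

```text
clock: 6.75
position: [0.454, 0.2644, 0.0893]
ee_rot: [0.227, 0.974, 0.0, 0.001]
ft_force: [-0.5, 0.1, -1.5]
grip_width: 0.649
t 6.75 pos [0.454  0.2644 0.0893] yaw 153.71 tz [ 1.4e-03  5.0e-04 -1.0e+00] w 0.649 F [-0.52  0.05 -1.52] T [0.05  0.131 0.   ] q [ 0.073  0.391 -0.798  1.873  0.328  1.012  0.248]
shift mm [-2.000e-01 -2.000e-01 -2.407e+02]
wz 0.0002
```

View pics/s5.png

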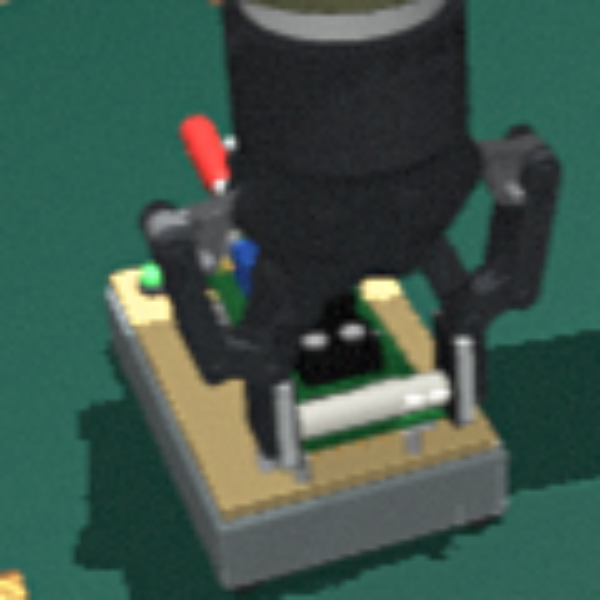

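The card comes up level with a weight of about 1.5 N and is clear of the probes. Continuing up.

```bash
python3 -m creep '[[0,0,0,0,0,-8,110],[0,0,0,0,0,-14,110],[0,0,0,0,0,-18,110],[0,0,0,0,0,-18,110],[0,0,0,0,0,-18,110],[0,0,0,0,0,-18,110],[0,0,0,0,0,-18,110],[0,0,0,0,0,-18,110]]' 70;  python3 -m creep '[[0,0,0,0,0,-18,110],[0,0,0,0,0,-18,110],[0,0,0,0,0,-18,110],[0,0,0,0,0,-18,110],[0,0,0,0,0,-12,110],[0,0,0,0,0,-6,110],[0,0,0,0,0,0,110],[0,0,0,0,0,0,110]]' 70
python3 - <<'E'
from h import *
st([.4537,.264,.31],153.7)
p2,d=camera("side")
cv2.imwrite("pics/s6.png",p2[20:320,100:500])
E
```

```text
clock: 7.6
position: [0.4534, 0.2643, 0.2201]
ee_rot: [0.227, 0.974, 0.0, 0.0]
ft_force: [0.5, 0.2, -1.3]
grip_width: 0.648
clock: 8.4
position: [0.4533, 0.2639, 0.3077]
ee_rot: [0.227, 0.974, -0.0, -0.0]
ft_force: [0.2, -1.3, -1.6]
grip_width: 0.648
t 8.4 pos [0.4533 0.2639 0.3077] yaw 153.71 tz [-7.e-04 -4.e-04 -1.e+00] w 0.648 F [ 0.25 -1.33 -1.61] T [ 0.064  0.086 -0.011] q [ 0.166  0.17  -0.865  1.608  0.13   1.425  0.401]
shift mm [-0.3  0.2 -2.3]
wz 0.0002
```

View pics/s6.png

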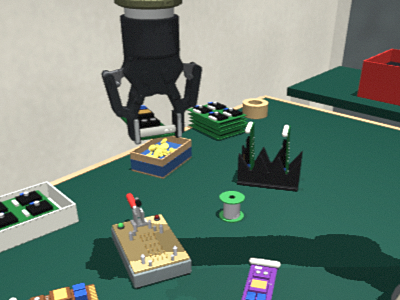

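The card is level in the fingers, high above the fixture. Now I'll ease the grip towards 8 N.

```bash
python3 -m creep '[[0,0,0,0,0,0,110],[0,0,0,0,0,0,110],[0,0,0,0,0,0,110]]' 8
python3 - <<'E'
from h import *
st()
p2,d=camera("side")
cv2.imwrite("pics/s7.png",p2[20:320,100:500])
E
```

```text
clock: 8.75
position: [0.4535, 0.264, 0.308]
ee_rot: [0.227, 0.974, -0.0, -0.0]
ft_force: [-0.6, -0.4, -1.8]
grip_width: 0.649
t 8.75 pos [0.4535 0.264  0.308 ] yaw 153.71 tz [-4.e-04 -2.e-04 -1.e+00] w 0.649 F [-0.64 -0.41 -1.77] T [0.051 0.097 0.013] q [ 0.166  0.17  -0.865  1.607  0.13   1.425  0.401]
```

View pics/s7.png

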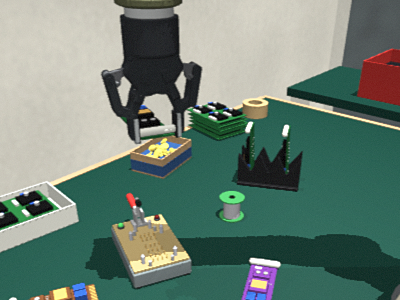

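No swing: the force seems to clip at the gripper's 20 N minimum. I'll ease the closure count towards the contact point (about 90) in small steps, watching for change below the bar.

```bash
cat >> h.py <<'E'
def swing(name):
    p,d=camera("side"); cv2.imwrite("pics/"+name,p[20:320,100:500])
    a=cv2.imread("pics/s7.png").astype(int)
    q=p[20:320,100:500].astype(int)
    print("diff below bar",(np.abs(q-a).sum(2)>60)[138:210,110:210].sum())
E
python3 -m creep '[[0,0,0,0,0,0,98],[0,0,0,0,0,0,98]]' 20; python3 -c "
from h import *
st();swing('w1.png')"
python3 -m creep '[[0,0,0,0,0,0,95],[0,0,0,0,0,0,95]]'; python3 -c "
from h import *
st();swing('w2.png')"
```

```text
clock: 9.0
position: [0.4535, 0.2641, 0.3083]
ee_rot: [0.227, 0.974, -0.0, 0.0]
ft_force: [-0.0, 0.5, -1.6]
grip_width: 0.648
t 9.0 pos [0.4535 0.2641 0.3083] yaw 153.71 tz [ 0. -0. -1.] w 0.648 F [-0.01  0.53 -1.63] T [0.014 0.095 0.006] q [ 0.166  0.169 -0.865  1.607  0.13   1.425  0.401]
diff below bar 11
clock: 9.25
position: [0.4536, 0.2641, 0.3083]
ee_rot: [0.227, 0.974, -0.0, 0.0]
ft_force: [-1.3, 0.3, -1.3]
grip_width: 0.644
t 9.25 pos [0.4536 0.2641 0.3083] yaw 153.71 tz [ 0. -0. -1.] w 0.644 F [-1.33  0.26 -1.26] T [0.021 0.041 0.018] q [ 0.166  0.169 -0.865  1.607  0.13   1.425  0.401]
diff below bar 17
```

```bash
python3 -m creep '[[0,0,0,0,0,0,93],[0,0,0,0,0,0,93]]'; python3 -c "
from h import *
st();swing('w3.png')"
python3 -m creep '[[0,0,0,0,0,0,92],[0,0,0,0,0,0,92]]'; python3 -c "
from h import *
st();swing('w4.png')"
python3 -m creep '[[0,0,0,0,0,0,91],[0,0,0,0,0,0,91]]'; python3 -c "
from h import *
st();swing('w5.png')"
```

```text
clock: 9.5
position: [0.4536, 0.2641, 0.3083]
ee_rot: [0.227, 0.974, -0.0, 0.0]
ft_force: [1.1, 0.2, -1.5]
grip_width: 0.642
t 9.5 pos [0.4536 0.2641 0.3083] yaw 153.71 tz [ 1.e-04 -1.e-04 -1.e+00] w 0.642 F [ 1.09  0.24 -1.53] T [0.049 0.054 0.009] q [ 0.166  0.169 -0.865  1.607  0.13   1.425  0.401]
diff below bar 13
clock: 9.75
position: [0.4536, 0.2641, 0.3083]
ee_rot: [0.227, 0.974, -0.0, 0.0]
ft_force: [-0.6, -0.1, -1.8]
grip_width: 0.649
t 9.75 pos [0.4536 0.2641 0.3083] yaw 153.71 tz [ 1.e-04 -1.e-04 -1.e+00] w 0.649 F [-0.64 -0.12 -1.77] T [0.028 0.138 0.044] q [ 0.166  0.169 -0.865  1.607  0.13   1.425  0.401]
diff below bar 12
clock: 10.0
position: [0.4536, 0.2641, 0.3083]
ee_rot: [0.227, 0.974, -0.0, 0.0]
ft_force: [0.5, 0.7, -0.3]
grip_width: 0.646
t 10.0 pos [0.4536 0.2641 0.3083] yaw 153.71 tz [ 1.e-04 -1.e-04 -1.e+00] w 0.646 F [ 0.47  0.69 -0.28] T [ 0.023  0.085 -0.003] q [ 0.166  0.169 -0.865  1.607  0.13   1.426  0.401]
diff below bar 13
```

```bash
python3 -m creep '[[0,0,0,0,0,0,90],[0,0,0,0,0,0,90]]'; python3 -c "
from h import *
st();swing('w6.png')"
python3 -m creep '[[0,0,0,0,0,0,89],[0,0,0,0,0,0,89]]'; python3 -c "
from h import *
st();swing('w7.png')"
```

```text
clock: 10.25
position: [0.4536, 0.2641, 0.3083]
ee_rot: [0.227, 0.974, -0.0, 0.0]
ft_force: [-0.5, 0.4, -0.9]
grip_width: 0.649
t 10.25 pos [0.4536 0.2641 0.3083] yaw 153.71 tz [ 1.e-04 -1.e-04 -1.e+00] w 0.649 F [-0.52  0.37 -0.9 ] T [0.089 0.105 0.023] q [ 0.166  0.169 -0.865  1.607  0.13   1.425  0.401]
diff below bar 20
clock: 10.5
position: [0.4535, 0.2641, 0.3083]
ee_rot: [0.227, 0.974, -0.0, 0.0]
ft_force: [0.0, 0.4, -1.6]
grip_width: 0.652
t 10.5 pos [0.4535 0.2641 0.3083] yaw 153.72 tz [ 0.e+00 -1.e-04 -1.e+00] w 0.652 F [ 0.01  0.38 -1.58] T [0.035 0.076 0.055] q [ 0.166  0.169 -0.865  1.607  0.13   1.426  0.401]
diff below bar 28
```

```bash
python3 -m creep '[[0,0,0,0,0,0,88.5],[0,0,0,0,0,0,88.5]]'; python3 -c "
from h import *
st();swing('w8.png')
a=cv2.imread('pics/s7.png')[90:190,100:220];b=cv2.imread('pics/w8.png')[90:190,100:220]
cv2.imwrite('pics/ab.png',cv2.resize(np.hstack([a,b]),None,fx=3.3,fy=3.3))"
```

```text
clock: 10.75
position: [0.4536, 0.2641, 0.3083]
ee_rot: [0.227, 0.974, -0.0, 0.0]
ft_force: [-0.9, -0.7, -0.3]
grip_width: 0.656
t 10.75 pos [0.4536 0.2641 0.3083] yaw 153.71 tz [ 0.e+00 -1.e-04 -1.e+00] w 0.656 F [-0.86 -0.75 -0.26] T [ 0.021  0.115 -0.008] q [ 0.166  0.169 -0.865  1.607  0.13   1.426  0.401]
diff below bar 38
```

View pics/ab.png

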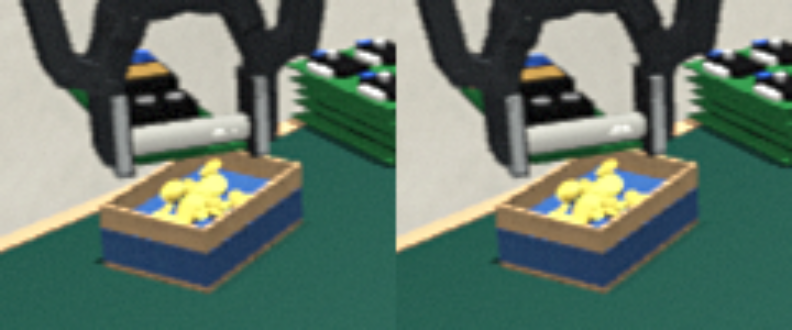

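The right-hand view shows the board just starting to turn, with slightly more green below the bar. I'll ease a little further.

```bash
python3 -m creep '[[0,0,0,0,0,0,88],[0,0,0,0,0,0,88]]'; python3 -c "
from h import *
st();swing('w9.png')"
python3 -m creep '[[0,0,0,0,0,0,87.5],[0,0,0,0,0,0,87.5]]'; python3 -c "
from h import *
st();swing('w10.png')"
```

```text
clock: 11.0
position: [0.4535, 0.2641, 0.3083]
ee_rot: [0.227, 0.974, -0.0, 0.0]
ft_force: [0.8, -0.1, -1.5]
grip_width: 0.66
t 11.0 pos [0.4535 0.2641 0.3083] yaw 153.71 tz [ 1.e-04 -1.e-04 -1.e+00] w 0.66 F [ 0.79 -0.12 -1.5 ] T [0.016 0.053 0.02 ] q [ 0.166  0.169 -0.865  1.607  0.13   1.426  0.401]
diff below bar 38
clock: 11.25
position: [0.4535, 0.2641, 0.3083]
ee_rot: [0.227, 0.974, -0.0, 0.0]
ft_force: [0.6, -0.0, -0.0]
grip_width: 0.658
t 11.25 pos [0.4535 0.2641 0.3083] yaw 153.71 tz [ 0.e+00 -1.e-04 -1.e+00] w 0.658 F [ 0.59 -0.01 -0.03] T [0.089 0.086 0.006] q [ 0.166  0.169 -0.865  1.607  0.13   1.426  0.401]
diff below bar 43
```

```bash
python3 -m creep '[[0,0,0,0,0,0,87],[0,0,0,0,0,0,87]]'; python3 -c "
from h import *
st();swing('w11.png')"
python3 -m creep '[[0,0,0,0,0,0,86.5],[0,0,0,0,0,0,86.5]]'; python3 -c "
from h import *
st();swing('w12.png')"
```

```text
clock: 11.5
position: [0.4535, 0.2641, 0.3083]
ee_rot: [0.227, 0.974, -0.0, 0.0]
ft_force: [-1.0, 0.5, -0.4]
grip_width: 0.662
t 11.5 pos [0.4535 0.2641 0.3083] yaw 153.71 tz [ 1.e-04 -1.e-04 -1.e+00] w 0.662 F [-0.98  0.5  -0.37] T [0.007 0.126 0.059] q [ 0.166  0.169 -0.865  1.607  0.13   1.426  0.401]
diff below bar 44
clock: 11.75
position: [0.4535, 0.2641, 0.3083]
ee_rot: [0.227, 0.974, -0.0, -0.0]
ft_force: [0.3, -0.8, -1.4]
grip_width: 0.66
t 11.75 pos [0.4535 0.2641 0.3083] yaw 153.71 tz [-0.e+00 -1.e-04 -1.e+00] w 0.66 F [ 0.29 -0.78 -1.44] T [-0.003  0.118 -0.039] q [ 0.166  0.169 -0.865  1.607  0.13   1.426  0.401]
diff below bar 47
```

```bash
python3 -m creep '[[0,0,0,0,0,0,86],[0,0,0,0,0,0,86],[0,0,0,0,0,0,86]]'; python3 -c "
from h import *
st();swing('w13.png')"
python3 -m creep '[[0,0,0,0,0,0,85.5],[0,0,0,0,0,0,85.5],[0,0,0,0,0,0,85.5]]'; python3 -c "
from h import *
st();swing('w14.png')
a=cv2.imread('pics/s7.png')[90:190,100:220];b=cv2.imread('pics/w14.png')[90:190,100:220]
cv2.imwrite('pics/ab2.png',cv2.resize(np.hstack([a,b]),None,fx=3.3,fy=3.3))"
```

```text
clock: 12.1
position: [0.4536, 0.2641, 0.3083]
ee_rot: [0.227, 0.974, -0.0, 0.0]
ft_force: [-0.5, 0.2, -1.0]
grip_width: 0.666
t 12.1 pos [0.4536 0.2641 0.3083] yaw 153.71 tz [ 1.e-04 -1.e-04 -1.e+00] w 0.666 F [-0.5   0.15 -1.  ] T [ 0.027  0.071 -0.01 ] q [ 0.166  0.169 -0.865  1.607  0.13   1.425  0.401]
diff below bar 52
clock: 12.45
position: [0.4535, 0.2641, 0.3083]
ee_rot: [0.227, 0.974, -0.0, 0.0]
ft_force: [-0.5, 0.1, -1.9]
grip_width: 0.668
t 12.45 pos [0.4535 0.2641 0.3083] yaw 153.72 tz [ 1.e-04 -1.e-04 -1.e+00] w 0.668 F [-0.49  0.09 -1.88] T [ 0.046  0.11  -0.039] q [ 0.166  0.169 -0.865  1.607  0.13   1.425  0.401]
diff below bar 58
```

View pics/ab2.png

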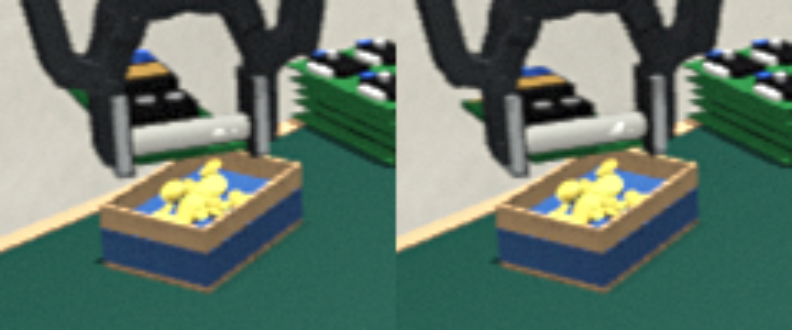

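The board has tilted about 10–15° and is creeping, so I'll continue slowly.

```bash
python3 -m creep '[[0,0,0,0,0,0,85],[0,0,0,0,0,0,85],[0,0,0,0,0,0,85]]'; python3 -c "
from h import *
st();swing('w15.png')"
python3 -m creep '[[0,0,0,0,0,0,84.5],[0,0,0,0,0,0,84.5],[0,0,0,0,0,0,84.5]]'; python3 -c "
from h import *
st();swing('w16.png')
a=cv2.imread('pics/w15.png')[90:190,100:220];b=cv2.imread('pics/w16.png')[90:190,100:220]
cv2.imwrite('pics/ab3.png',cv2.resize(np.hstack([a,b]),None,fx=3.3,fy=3.3))"
```

```text
clock: 12.8
position: [0.4535, 0.2641, 0.3083]
ee_rot: [0.227, 0.974, -0.0, 0.0]
ft_force: [-0.2, 0.6, -1.7]
grip_width: 0.667
t 12.8 pos [0.4535 0.2641 0.3083] yaw 153.72 tz [ 0.e+00 -1.e-04 -1.e+00] w 0.667 F [-0.23  0.63 -1.72] T [0.061 0.072 0.012] q [ 0.166  0.169 -0.865  1.607  0.13   1.425  0.401]
diff below bar 57
clock: 13.15
position: [0.4536, 0.2641, 0.3083]
ee_rot: [0.227, 0.974, -0.0, 0.0]
ft_force: [0.6, 0.1, -0.9]
grip_width: 0.672
t 13.15 pos [0.4536 0.2641 0.3083] yaw 153.71 tz [ 1.e-04 -1.e-04 -1.e+00] w 0.672 F [ 0.58  0.13 -0.88] T [0.006 0.06  0.039] q [ 0.166  0.169 -0.865  1.607  0.13   1.426  0.401]
diff below bar 63
```

View pics/ab3.png

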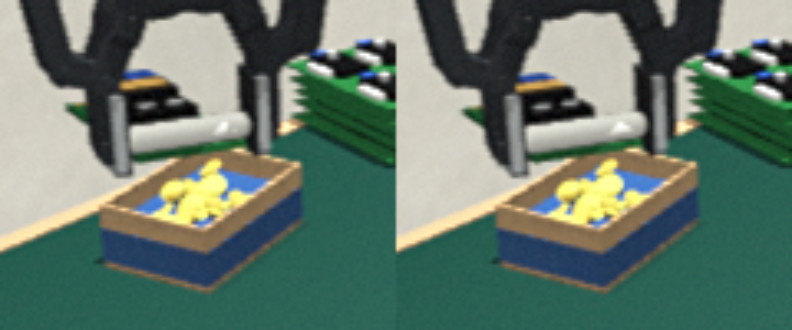

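```bash
python3 -m creep '[[0,0,0,0,0,0,84],[0,0,0,0,0,0,83.5],[0,0,0,0,0,0,83.5]]'; python3 -c "
from h import *
st();swing('w17.png')"
python3 -m creep '[[0,0,0,0,0,0,83],[0,0,0,0,0,0,82.5],[0,0,0,0,0,0,82.5]]'; python3 -c "
from h import *
st();swing('w18.png')
a=cv2.imread('pics/w17.png')[90:190,100:220];b=cv2.imread('pics/w18.png')[90:190,100:220]
cv2.imwrite('pics/ab4.png',cv2.resize(np.hstack([a,b]),None,fx=3.3,fy=3.3))"
```

```text
clock: 13.5
position: [0.4536, 0.2641, 0.3083]
ee_rot: [0.227, 0.974, 0.0, 0.0]
ft_force: [-0.2, 0.2, -1.0]
grip_width: 0.673
t 13.5 pos [0.4536 0.2641 0.3083] yaw 153.71 tz [ 2.e-04 -0.e+00 -1.e+00] w 0.673 F [-0.25  0.22 -1.  ] T [0.043 0.05  0.025] q [ 0.166  0.169 -0.865  1.607  0.13   1.425  0.401]
diff below bar 792
clock: 13.85
position: [0.4536, 0.2641, 0.3083]
ee_rot: [0.227, 0.974, -0.0, 0.0]
ft_force: [-0.3, -0.5, -0.7]
grip_width: 0.68
t 13.85 pos [0.4536 0.2641 0.3083] yaw 153.72 tz [ 1.e-04 -1.e-04 -1.e+00] w 0.68 F [-0.31 -0.5  -0.69] T [0.014 0.004 0.036] q [ 0.166  0.169 -0.865  1.607  0.13   1.425  0.401]
diff below bar 1617
```

View pics/ab4.png

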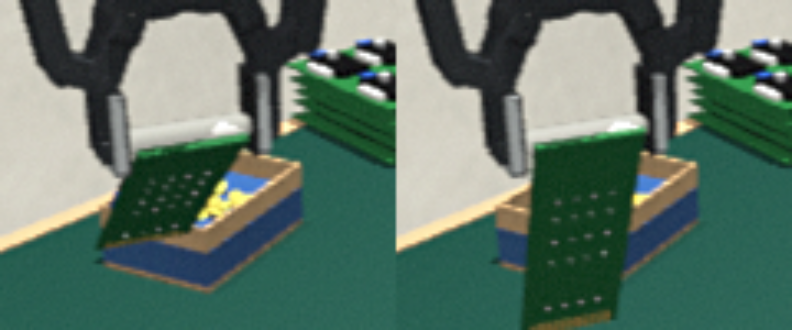

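The left view shows the board mid-swing and the right view shows it hanging nearly upright. I'll nip up one count so it can't slip, and let it settle.

```bash
python3 -m creep '[[0,0,0,0,0,0,83.5],[0,0,0,0,0,0,83.5],[0,0,0,0,0,0,83.5],[0,0,0,0,0,0,83.5],[0,0,0,0,0,0,83.5],[0,0,0,0,0,0,83.5],[0,0,0,0,0,0,83.5],[0,0,0,0,0,0,83.5]]'; python3 -m creep '[[0,0,0,0,0,0,83.5],[0,0,0,0,0,0,83.5],[0,0,0,0,0,0,83.5],[0,0,0,0,0,0,83.5],[0,0,0,0,0,0,83.5],[0,0,0,0,0,0,83.5],[0,0,0,0,0,0,83.5],[0,0,0,0,0,0,83.5]]'
cat >> h.py <<'E'
def upright():
    p,d=camera("side");W=pts("side",d);h=cv2.cvtColor(p,cv2.COLOR_BGR2HSV)
    o=get_obs()["position"]
    g=(h[...,0]>45)&(h[...,0]<85)&(h[...,1]>120)&(d>0)&(np.linalg.norm(W[...,:2]-o[:2],axis=-1)<.07)&(W[...,2]<o[2]-.02)&(W[...,2]>o[2]-.14)
    P=W[g];c=P.mean(0);u,s,v=np.linalg.svd(P-c,full_matrices=False);n=v[2]
    print("pts",len(P),"c",c.round(4),"long",v[0].round(3),"normal",n.round(3),"tilt deg",np.degrees(np.arcsin(n[2]*np.sign(n[0]))).round(1),"normal yaw",np.degrees(np.arctan2(n[1]*np.sign(n[0]),abs(n[0]))).round(1))
    return p,d
E
python3 -c "
from h import *
st();p,d=upright()
cv2.imwrite('pics/u1.png',cv2.resize(p[90:240,180:330],(600,600)))"
```

```text
clock: 14.7
position: [0.4535, 0.2641, 0.3083]
ee_rot: [0.227, 0.974, -0.0, 0.0]
ft_force: [0.0, -0.2, -1.8]
grip_width: 0.678
clock: 15.5
position: [0.4536, 0.2641, 0.3083]
ee_rot: [0.227, 0.974, -0.0, 0.0]
ft_force: [-0.1, -0.6, -1.1]
grip_width: 0.676
t 15.5 pos [0.4536 0.2641 0.3083] yaw 153.71 tz [ 1.e-04 -1.e-04 -1.e+00] w 0.676 F [-0.07 -0.57 -1.09] T [ 0.017  0.005 -0.004] q [ 0.166  0.169 -0.865  1.607  0.13   1.426  0.401]
pts 1315 c [0.4677 0.2565 0.2384] long [ 0.374 -0.212 -0.903] normal [-0.807  0.405 -0.43 ] tilt deg 25.5 normal yaw -26.7
```

View pics/u1.png

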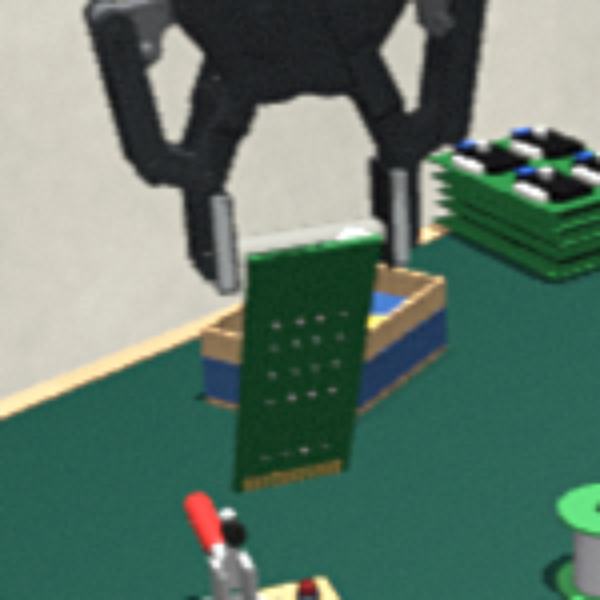

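The plane fit shows the card still 25° off plumb, with its foot lagging away from the robot because the grip caught it. I'll ease slightly again and let it settle.

```bash
python3 -m creep '[[0,0,0,0,0,0,82.5],[0,0,0,0,0,0,82.5],[0,0,0,0,0,0,82.5],[0,0,0,0,0,0,82.5],[0,0,0,0,0,0,82.5]]'; python3 -c "
from h import *
st();p,d=upright()"
python3 -m creep '[[0,0,0,0,0,0,82],[0,0,0,0,0,0,82],[0,0,0,0,0,0,82],[0,0,0,0,0,0,82]]'; python3 -c "
from h import *
st();p,d=upright()
cv2.imwrite('pics/u2.png',cv2.resize(p[90:240,180:330],(600,600)))"
```

```text
clock: 16.05
position: [0.4536, 0.2641, 0.3083]
ee_rot: [0.227, 0.974, -0.0, 0.0]
ft_force: [0.4, -0.4, -2.4]
grip_width: 0.677
t 16.05 pos [0.4536 0.2641 0.3083] yaw 153.71 tz [-0.e+00 -1.e-04 -1.e+00] w 0.677 F [ 0.35 -0.35 -2.4 ] T [0.008 0.022 0.027] q [ 0.166  0.169 -0.865  1.607  0.13   1.425  0.401]
pts 1321 c [0.4676 0.2566 0.238 ] long [ 0.372 -0.208 -0.905] normal [-0.808  0.407 -0.426] tilt deg 25.2 normal yaw -26.7
clock: 16.5
position: [0.4535, 0.2641, 0.3083]
ee_rot: [0.227, 0.974, -0.0, 0.0]
ft_force: [-0.2, -1.0, -1.2]
grip_width: 0.675
t 16.5 pos [0.4535 0.2641 0.3083] yaw 153.71 tz [ 0.e+00 -1.e-04 -1.e+00] w 0.675 F [-0.2  -0.99 -1.23] T [ 0.001 -0.003  0.068] q [ 0.166  0.169 -0.865  1.607  0.13   1.425  0.401]
pts 1348 c [0.4669 0.2569 0.2375] long [ 0.362 -0.202 -0.91 ] normal [-0.812  0.411 -0.414] tilt deg 24.4 normal yaw -26.8
```

View pics/u2.png

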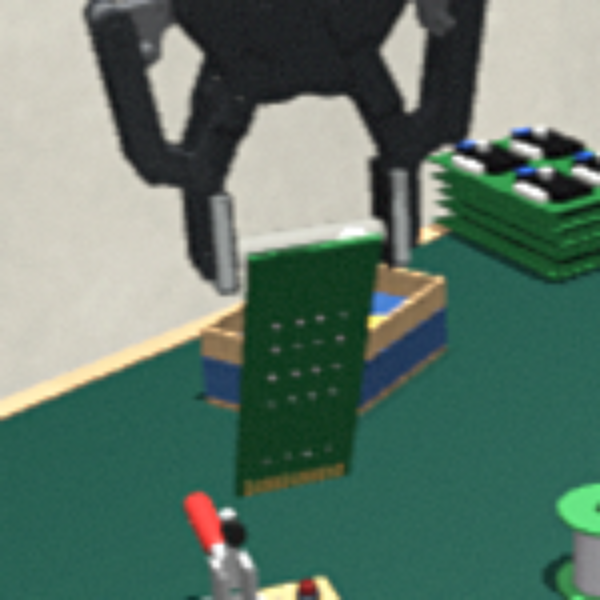

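```bash
python3 -m creep '[[0,0,0,0,0,0,81.5],[0,0,0,0,0,0,81.5],[0,0,0,0,0,0,81.5]]'; python3 -c "
from h import *
st();p,d=upright()"
python3 -m creep '[[0,0,0,0,0,0,81],[0,0,0,0,0,0,81],[0,0,0,0,0,0,81]]'; python3 -c "
from h import *
st();p,d=upright()"
```

```text
clock: 16.85
position: [0.4535, 0.2641, 0.3083]
ee_rot: [0.227, 0.974, -0.0, 0.0]
ft_force: [0.3, 0.2, -1.4]
grip_width: 0.68
t 16.85 pos [0.4535 0.2641 0.3083] yaw 153.71 tz [ 0.e+00 -1.e-04 -1.e+00] w 0.68 F [ 0.34  0.25 -1.37] T [ 0.026  0.006 -0.012] q [ 0.166  0.169 -0.865  1.607  0.13   1.426  0.401]
pts 1362 c [0.466  0.2573 0.2379] long [ 0.35  -0.199 -0.916] normal [-0.817  0.414 -0.402] tilt deg 23.7 normal yaw -26.9
clock: 17.2
position: [0.4535, 0.2641, 0.3083]
ee_rot: [0.227, 0.974, -0.0, 0.0]
ft_force: [0.4, -0.4, -0.6]
grip_width: 0.683
t 17.2 pos [0.4535 0.2641 0.3083] yaw 153.71 tz [ 0.e+00 -1.e-04 -1.e+00] w 0.683 F [ 0.41 -0.36 -0.56] T [0.003 0.057 0.007] q [ 0.166  0.169 -0.865  1.607  0.13   1.425  0.401]
pts 1634 c [0.4572 0.2612 0.2344] long [ 0.216 -0.137 -0.967] normal [-0.864  0.434 -0.255] tilt deg 14.8 normal yaw -26.7
```

```bash
python3 -m creep '[[0,0,0,0,0,0,81],[0,0,0,0,0,0,81],[0,0,0,0,0,0,81],[0,0,0,0,0,0,81],[0,0,0,0,0,0,81]]'; python3 -c "
from h import *
st();p,d=upright()"
python3 -m creep '[[0,0,0,0,0,0,80.5],[0,0,0,0,0,0,80.5],[0,0,0,0,0,0,80.5]]'; python3 -c "
from h import *
st();p,d=upright()"
```

```text
clock: 17.75
position: [0.4536, 0.2641, 0.3083]
ee_rot: [0.227, 0.974, -0.0, 0.0]
ft_force: [0.8, -0.9, -1.1]
grip_width: 0.683
t 17.75 pos [0.4536 0.2641 0.3083] yaw 153.71 tz [ 1.e-04 -1.e-04 -1.e+00] w 0.683 F [ 0.77 -0.89 -1.11] T [ 0.048  0.016 -0.005] q [ 0.166  0.169 -0.865  1.607  0.13   1.426  0.401]
pts 1633 c [0.4585 0.2608 0.2344] long [ 0.238 -0.136 -0.962] normal [-0.857  0.437 -0.274] tilt deg 15.9 normal yaw -27.0
clock: 18.1
position: [0.4535, 0.2641, 0.3083]
ee_rot: [0.227, 0.974, -0.0, 0.0]
ft_force: [0.6, 0.1, -1.0]
grip_width: 0.682
t 18.1 pos [0.4535 0.2641 0.3083] yaw 153.71 tz [ 1.e-04 -1.e-04 -1.e+00] w 0.682 F [ 0.62  0.15 -1.  ] T [ 0.023 -0.004 -0.014] q [ 0.166  0.169 -0.865  1.607  0.13   1.425  0.401]
pts 1628 c [0.4574 0.2611 0.235 ] long [ 0.219 -0.141 -0.965] normal [-0.862  0.435 -0.259] tilt deg 15.0 normal yaw -26.8
```

```bash
python3 -m creep '[[0,0,0,0,0,0,80],[0,0,0,0,0,0,80],[0,0,0,0,0,0,80]]'; python3 -c "
from h import *
st();p,d=upright()"
python3 -m creep '[[0,0,0,0,0,0,79.5],[0,0,0,0,0,0,79.5],[0,0,0,0,0,0,79.5]]'; python3 -c "
from h import *
st();p,d=upright()
cv2.imwrite('pics/u3.png',cv2.resize(p[90:240,180:330],(600,600)))"
```

```text
clock: 18.45
position: [0.4535, 0.2641, 0.3083]
ee_rot: [0.227, 0.974, -0.0, 0.0]
ft_force: [-0.4, 0.3, -2.3]
grip_width: 0.686
t 18.45 pos [0.4535 0.2641 0.3083] yaw 153.72 tz [ 1.e-04 -0.e+00 -1.e+00] w 0.686 F [-0.42  0.29 -2.31] T [0.023 0.069 0.058] q [ 0.166  0.169 -0.865  1.607  0.13   1.425  0.401]
pts 1812 c [0.4506 0.2645 0.2335] long [ 0.115 -0.092 -0.989] normal [-0.884  0.444 -0.144] tilt deg 8.3 normal yaw -26.7
clock: 18.8
position: [0.4535, 0.2641, 0.3083]
ee_rot: [0.227, 0.974, -0.0, 0.0]
ft_force: [-0.8, -0.2, -1.6]
grip_width: 0.687
t 18.8 pos [0.4535 0.2641 0.3083] yaw 153.71 tz [ 1.e-04 -1.e-04 -1.e+00] w 0.687 F [-0.79 -0.21 -1.65] T [-0.002  0.032 -0.056] q [ 0.166  0.169 -0.865  1.607  0.13   1.426  0.401]
pts 1843 c [0.4496 0.265  0.2335] long [ 0.102 -0.081 -0.992] normal [-0.885  0.448 -0.127] tilt deg 7.3 normal yaw -26.8
```

View pics/u3.png

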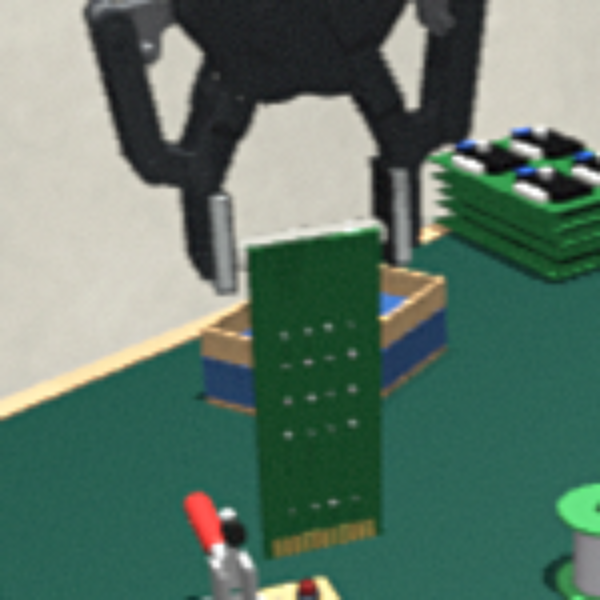

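The card hangs within about 7° of plumb, and any remaining lean can be taken out by tilting the tool about the bar. I'll tighten now.

```bash
python3 -m creep '[[0,0,0,0,0,0,84],[0,0,0,0,0,0,95],[0,0,0,0,0,0,110],[0,0,0,0,0,0,110],[0,0,0,0,0,0,110],[0,0,0,0,0,0,110],[0,0,0,0,0,0,110],[0,0,0,0,0,0,110]]' 60; python3 -c "
from h import *
st();p,d=upright()
cv2.imwrite('pics/u4.png',cv2.resize(p[90:240,180:330],(600,600)))"
```

```text
clock: 19.65
position: [0.4536, 0.2641, 0.3083]
ee_rot: [0.227, 0.974, -0.0, 0.0]
ft_force: [0.4, -0.2, -1.3]
grip_width: 0.652
t 19.65 pos [0.4536 0.2641 0.3083] yaw 153.71 tz [ 1.e-04 -0.e+00 -1.e+00] w 0.652 F [ 0.37 -0.18 -1.33] T [ 0.005 -0.036  0.035] q [ 0.166  0.169 -0.865  1.607  0.13   1.425  0.401]
pts 1708 c [0.4557 0.262  0.234 ] long [ 0.195 -0.126 -0.973] normal [ 0.868 -0.439  0.23 ] tilt deg 13.3 normal yaw -26.8
```

Tightening rolled the card back to about 13°, so I'll tilt the tool about the bar to bring the board plumb.

```bash
python3 -m creep '[[0,0.06,0,0,0,0,110],[0,0.08,0,0,0,0,110],[0,0.08,0,0,0,0,110],[0,0,0,0,0,0,110],[0,0,0,0,0,0,110],[0,0,0,0,0,0,110],[0,0,0,0,0,0,110]]'; python3 -c "
from h import *
st();p,d=upright()
cv2.imwrite('pics/u5.png',cv2.resize(p[90:240,180:330],(600,600)))"
```

```text
clock: 20.4
position: [0.453, 0.2647, 0.3087]
ee_rot: [0.225, 0.968, 0.025, -0.106]
ft_force: [-0.3, -0.6, -2.1]
grip_width: 0.648
t 20.4 pos [0.453  0.2647 0.3087] yaw 153.8 tz [-0.194   0.0957 -0.9763] w 0.648 F [-0.29 -0.57 -2.06] T [-0.135 -0.241 -0.02 ] q [ 0.199  0.282 -0.854  1.518  0.017  1.535  0.467]
pts 1974 c [0.4417 0.269  0.2335] long [-0.019  0.034  0.999] normal [-0.894  0.447 -0.032] tilt deg 1.9 normal yaw -26.6
```

View pics/u5.png

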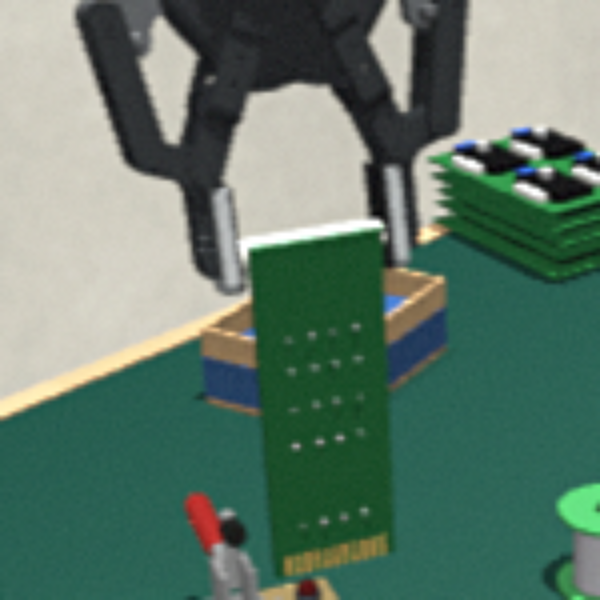

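The board is now plumb within 2°, with its foot at about 0.17 m and the grip tight. Next I'll compute the transfer to above the rack.

```bash
python3 -c "
from h import *
st([.5525,-.197,.33])
M=Ro.from_quat(get_obs()['ee_rot']).as_matrix();print(M.round(3)); print('world z in tool',M[2].round(4))"
```

```text
t 20.45 pos [0.4531 0.2646 0.3087] yaw 153.79 tz [-0.1941  0.0958 -0.9763] w 0.651 F [ 0.47  0.06 -1.83] T [-0.145 -0.225 -0.018] q [ 0.199  0.282 -0.854  1.518  0.017  1.535  0.467]
shift mm [-281.5 -370.2  -84.4]
[[-0.876  0.442 -0.194]
 [ 0.431  0.897  0.096]
 [ 0.216  0.    -0.976]]
world z in tool [ 2.165e-01  2.000e-04 -9.763e-01]
```

```bash
python3 -m creep '[[0,0,0,-8,-11,-2.5,110],[0,0,0,-17,-22,-5,110],[0,0,0,-20,-26,-6,110],[0,0,0,-20,-26,-6,110],[0,0,0,-20,-26,-6,110],[0,0,0,-20,-26,-6,110],[0,0,0,-20,-26,-6,110],[0,0,0,-20,-26,-6,110]]';  python3 -m creep '[[0,0,0,-20,-26,-6,110],[0,0,0,-20,-26,-6,110],[0,0,0,-20,-26,-6,110],[0,0,0,-20,-26,-6,110],[0,0,0,-20,-26,-6,110],[0,0,0,-20,-26,-6,110],[0,0,0,-20,-26,-6,110],[0,0,0,-10,-12,-3,110]]'; python3 -m creep '[[0.0285,0,-0.1285,0,0,0,110],[0.0285,0,-0.1285,0,0,0,110],[0.0285,0,-0.1285,0,0,0,110],[0.0285,0,-0.1285,0,0,0,110],[0.0285,0,-0.1285,0,0,0,110],[0.0285,0,-0.1285,0,0,0,110],[0.0285,0,-0.1285,0,0,0,110],[0,0,0,0,0,0,110]]'; python3 -c "
from h import *
st([.5525,-.197,.33],206.6);p,d=camera('side');cv2.imwrite('pics/r1.png',p); p,d=camera('top');cv2.imwrite('pics/rt1.png',p)"
```

```text
clock: 21.25
position: [0.5052, 0.0254, 0.3195]
ee_rot: [0.226, 0.968, 0.025, -0.106]
ft_force: [0.2, 0.4, -0.8]
grip_width: 0.648
clock: 22.05
position: [0.5586, -0.22, 0.3301]
ee_rot: [0.228, 0.967, 0.024, -0.107]
ft_force: [-0.9, 0.4, -1.7]
grip_width: 0.651
clock: 22.85
position: [0.5589, -0.2154, 0.3307]
ee_rot: [-0.229, 0.967, -0.025, -0.107]
ft_force: [-0.0, 0.9, -1.9]
grip_width: 0.648
t 22.85 pos [ 0.5589 -0.2154  0.3307] yaw -153.32 tz [-0.1949 -0.0968 -0.976 ] w 0.648 F [-0.02  0.86 -1.95] T [ 0.192 -0.21  -0.033] q [ 0.71   0.446 -0.712  1.256  0.392  1.732  2.082]
shift mm [-2.7 19.3  0.2]
wz 0.0013
```

View pics/r1.png

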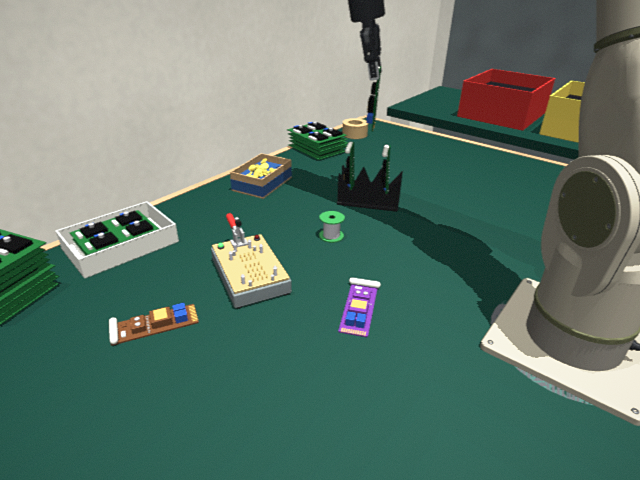

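View pics/rt1.png

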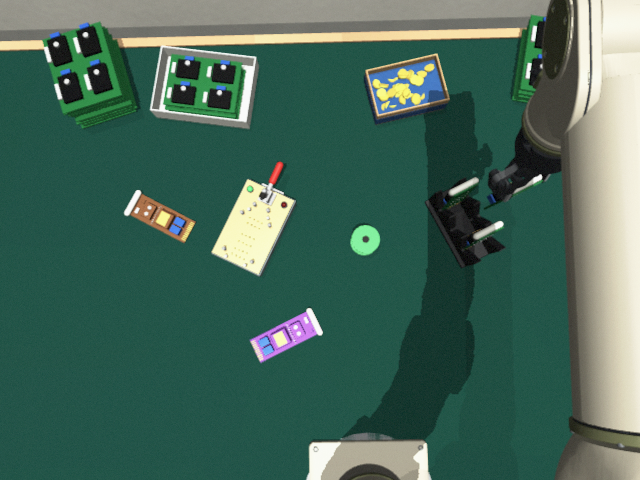

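The side view shows the card hanging at about (372,95), seen nearly edge-on above the rack, and the top view shows the rack cards untouched. I'll centre over the slot.

```bash
python3 -c "
from h import *
st([.5537,-.1964,.33],206.6)"; python3 -m creep '[[0,0,0,-2,10,0,110],[0,0,0,-2,9,0,110],[0,0,0,0,0,0,110],[0,0,0,0,0,0,110]]'; python3 -c "
from h import *
st([.5537,-.1964,.33],206.6);p,d=camera('side');W=pts('side',d)
np.save('s_r2.npy',d);np.save('s_r2i.npy',p)
cv2.imwrite('pics/r2.png',cv2.resize(p[20:220,300:440],None,fx=3,fy=3,interpolation=cv2.INTER_CUBIC))"
```

```text
t 22.95 pos [ 0.5589 -0.216   0.3305] yaw -153.74 tz [-0.1956 -0.0955 -0.976 ] w 0.651 F [ 0.21  0.32 -1.4 ] T [ 0.13  -0.299 -0.031] q [ 0.71   0.447 -0.711  1.254  0.391  1.733  2.076]
shift mm [-4.  19.9 -0.4]
wz -0.006
clock: 23.35
position: [0.5544, -0.1963, 0.3296]
ee_rot: [-0.228, 0.967, -0.025, -0.107]
ft_force: [-0.4, -0.7, -0.4]
grip_width: 0.651
t 23.35 pos [ 0.5544 -0.1963  0.3296] yaw -153.48 tz [-0.195  -0.0963 -0.9761] w 0.651 F [-0.4  -0.67 -0.41] T [ 0.111 -0.279  0.009] q [ 0.701  0.426 -0.722  1.286  0.377  1.725  2.053]
shift mm [ 0.7  0.2 -0.2]
wz -0.0013
```

View pics/r2.png

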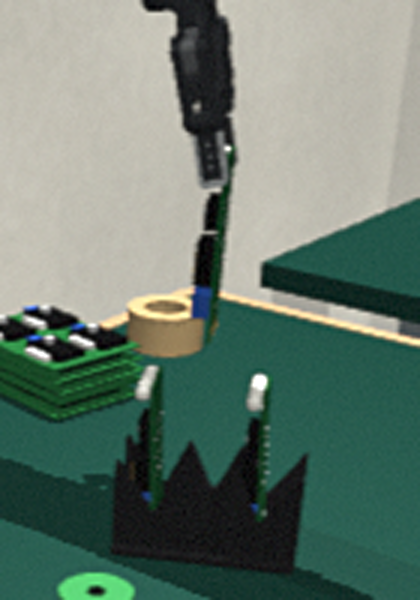

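```bash
python3 -c "
from h import *
p=np.load('s_r2i.npy');d=np.load('s_r2.npy');W=pts('side',d);h=cv2.cvtColor(p,cv2.COLOR_BGR2HSV)
g=(h[...,0]>40)&(h[...,0]<85)&(h[...,1]>90)&(h[...,2]>40)
g[:65]=0;g[135:]=0;g[:,:360]=0;g[:,385:]=0
e=[];
for v in range(72,132,4):
    u=np.where(g[v])[0]
    if len(u): e.append((v,u.min(),u.max()))
print(e)
y=np.array([-.45,.89]);ex=np.array([.894,.4476])
c=np.array([.5525,-.197])
# left long edge of board (+y side), back face: 9.2mm behind bar axis
q=c+np.array([-.4476,.894])*.025-ex*.0092
for z in (.32,.30,.28,.25,.22,.19): print(z,proj('side',[*q,z]).round(1))
for b in ([.5929,-.1769],[.5122,-.2173]): 
  q2=np.array(b)+np.array([-.4476,.894])*.025-ex*.0092
  print('stored',[proj('side',[*q2,z]).round(1) for z in (.14,.06)])
"
```

```text
[(72, np.int64(376), np.int64(377)), (84, np.int64(374), np.int64(375)), (88, np.int64(373), np.int64(374)), (92, np.int64(373), np.int64(374)), (96, np.int64(372), np.int64(374)), (100, np.int64(372), np.int64(373)), (104, np.int64(371), np.int64(373)), (108, np.int64(371), np.int64(372)), (112, np.int64(371), np.int64(372)), (116, np.int64(371), np.int64(371)), (120, np.int64(370), np.int64(374)), (124, np.int64(370), np.int64(384)), (128, np.int64(368), np.int64(384))]
0.32 [374.4  75.7]
0.3 [373.7  85. ]
0.28 [373.   94.1]
0.25 [372.  107.4]
0.22 [371.  120.3]
0.19 [370.  132.8]
stored [array([350. , 151.1]), array([348.3, 181.1])]
stored [array([387.3, 154.6]), array([384.3, 184.8])]
```

Against the projected vertical the card's edge leans about 3° (foot away from the robot). Its sideways offset matches the stored cards' own camera bias, about +1.5 px. I'll take out the lean, then recompute the descent vector.

```bash
python3 -m creep '[[0,0.045,0,1,0,0,110],[0,0,0,0,0,0,110],[0,0,0,0,0,0,110]]'; python3 -c "
from h import *
st([.5537,-.1964,.33],206.6)
M=Ro.from_quat(get_obs()['ee_rot']).as_matrix();print('world z in tool',M[2].round(4))"
```

```text
clock: 23.7
position: [0.5538, -0.197, 0.3294]
ee_rot: [-0.227, 0.965, -0.029, -0.128]
ft_force: [0.3, -0.4, -1.9]
grip_width: 0.651
t 23.7 pos [ 0.5538 -0.197   0.3294] yaw -153.47 tz [-0.2337 -0.1147 -0.9655] w 0.651 F [ 0.32 -0.4  -1.92] T [ 0.146 -0.323  0.02 ] q [ 0.672  0.449 -0.713  1.262  0.405  1.768  2.042]
shift mm [-0.   0.6 -0.6]
wz -0.0012
world z in tool [ 0.2603  0.0017 -0.9655]
```

```bash
python3 -m creep '[[0,0,0,-2.1,0.6,7.7,110],[0,0,0,-3.9,0,14.5,110],[0,0,0,-3.9,0,14.5,110],[0,0,0,-3.9,0,14.5,110],[0,0,0,-3.9,0,14.5,110],[0,0,0,-3.9,0,14.5,110],[0,0,0,-3.9,0,14.5,110],[0,0,0,0,0,0,110]]'; python3 -c "
from h import *
st([.5538,-.1964,.149],206.6);p,d=camera('side')
np.save('s_r3.npy',d);np.save('s_r3i.npy',p)
cv2.imwrite('pics/r3.png',cv2.resize(p[80:220,310:430],None,fx=4.2,fy=4.2,interpolation=cv2.INTER_CUBIC))
p,d=camera('top');cv2.imwrite('pics/rt3.png',cv2.resize(p[150:290,410:570],None,fx=4,fy=4,interpolation=cv2.INTER_CUBIC))"
```

```text
clock: 24.5
position: [0.5521, -0.1964, 0.2291]
ee_rot: [-0.227, 0.965, -0.029, -0.13]
ft_force: [-1.1, 0.3, -0.5]
grip_width: 0.651
t 24.5 pos [ 0.5521 -0.1964  0.2291] yaw -153.44 tz [-0.2375 -0.1145 -0.9646] w 0.651 F [-1.14  0.32 -0.5 ] T [ 0.172 -0.288  0.06 ] q [ 0.685  0.495 -0.703  1.418  0.428  1.589  1.992]
shift mm [-22.6  -1.   76.8]
wz -0.0007
```

View pics/r3.png

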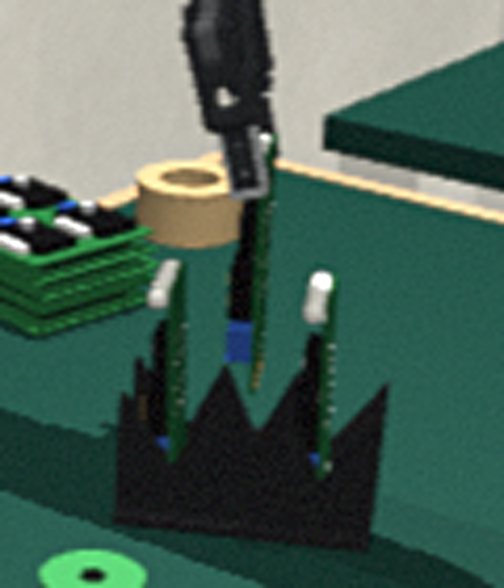

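View pics/rt3.png

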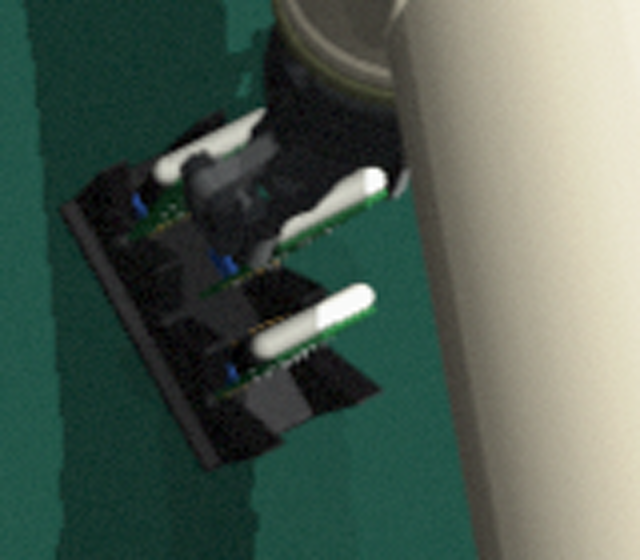

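The foot tip at r3 (256,388) is centred over the middle notch (260,430). The top view shows the held bar parallel to the others. I'll check along the bar's length by comparing bar-end positions at their heights.

```bash
python3 -c "
from h import *
ey=np.array([-.4478,.8942]);ex=np.array([.8942,.4478])
o=np.array([.5525,-.1971])
for n,uv,z in (('ours',(410+379/4,150+181/4),.223),('near',(410+371/4,150+294/4),.142),('near left end',(410+256/4,150+349/4),.142)):
    X=onplane('top',uv,z)[:2]-o; print(n,'along x',(X@ex).round(4),'along y',(X@ey).round(4))"
```

```text
ours along x -0.0059 along y -0.0261
near along x -0.0475 along y -0.0287
near left end along x -0.0451 along y 0.029
```

Both views put the held card about 3 mm towards the robot and about 2 mm along +y relative to the stored ones. I'll correct that while lowering into the mouth.

```bash
python3 -m creep '[[0,0,0,-3,-2,-0.8,110],[0,0,0,-2.1,0,7.7,110],[0,0,0,-2.1,0,7.7,110],[0,0,0,-2.1,0,7.7,110],[0,0,0,0,0,0,110],[0,0,0,0,0,0,110]]'; python3 -c "
from h import *
st([.5554,-.1974,.149],206.6);p,d=camera('side')
cv2.imwrite('pics/r4.png',cv2.resize(p[80:220,310:430],None,fx=4.2,fy=4.2,interpolation=cv2.INTER_CUBIC))"
```

```text
clock: 25.2
position: [0.5566, -0.1968, 0.2074]
ee_rot: [-0.227, 0.965, -0.029, -0.129]
ft_force: [0.3, -0.3, -1.4]
grip_width: 0.652
t 25.2 pos [ 0.5566 -0.1968  0.2074] yaw -153.47 tz [-0.2349 -0.1153 -0.9651] w 0.652 F [ 0.34 -0.26 -1.38] T [ 0.155 -0.35  -0.026] q [ 0.679  0.518 -0.698  1.434  0.442  1.554  1.979]
shift mm [-14.   -0.1  56.7]
wz -0.0012
```

View pics/r4.png

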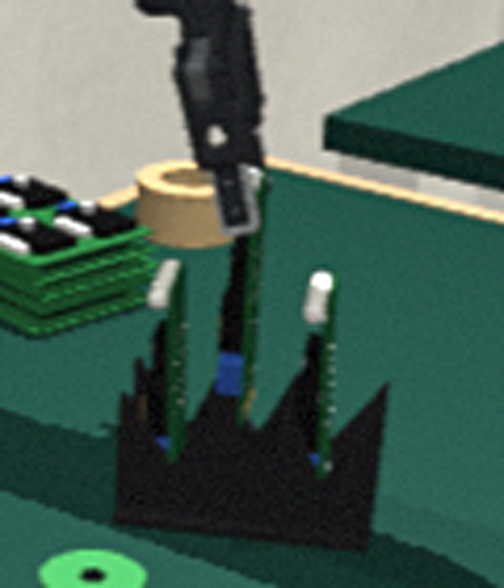

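The bar is on the mid-line between the stored cards and the foot is within about 2 mm of the notch. Lowering on, watching force.

```bash
python3 -m creep '[[0,0,0,-1.3,0,4.8,110],[0,0,0,-1.3,0,4.8,110],[0,0,0,-1.3,0,4.8,110],[0,0,0,0,0,0,110]]'; python3 -c "
from h import *
st([.5554,-.1974,.149],206.6)"; python3 -m creep '[[0,0,0,-1.3,0,4.8,110],[0,0,0,-1.3,0,4.8,110],[0,0,0,0,0,0,110]]'; python3 -c "
from h import *
st([.5554,-.1974,.149],206.6);p,d=camera('side')
cv2.imwrite('pics/r5.png',cv2.resize(p[80:220,310:430],None,fx=4.2,fy=4.2,interpolation=cv2.INTER_CUBIC))"
```

```text
clock: 25.65
position: [0.5564, -0.1968, 0.1918]
ee_rot: [-0.227, 0.965, -0.029, -0.129]
ft_force: [1.1, -1.1, -1.2]
grip_width: 0.653
t 25.65 pos [ 0.5564 -0.1968  0.1918] yaw -153.46 tz [-0.2356 -0.1151 -0.965 ] w 0.653 F [ 1.1  -1.09 -1.23] T [ 0.175 -0.279 -0.025] q [ 0.678  0.53  -0.695  1.452  0.449  1.528  1.97 ]
shift mm [-10.1  -0.2  41.6]
wz -0.0011
clock: 25.95
position: [0.5564, -0.1968, 0.1819]
ee_rot: [-0.227, 0.965, -0.029, -0.129]
ft_force: [-0.3, 0.6, -2.4]
grip_width: 0.653
t 25.95 pos [ 0.5564 -0.1968  0.1819] yaw -153.47 tz [-0.2354 -0.1152 -0.965 ] w 0.653 F [-0.33  0.59 -2.42] T [ 0.093 -0.229  0.024] q [ 0.677  0.539 -0.692  1.462  0.454  1.512  1.964]
shift mm [-7.5 -0.1 32.1]
wz -0.0012
```

View pics/r5.png

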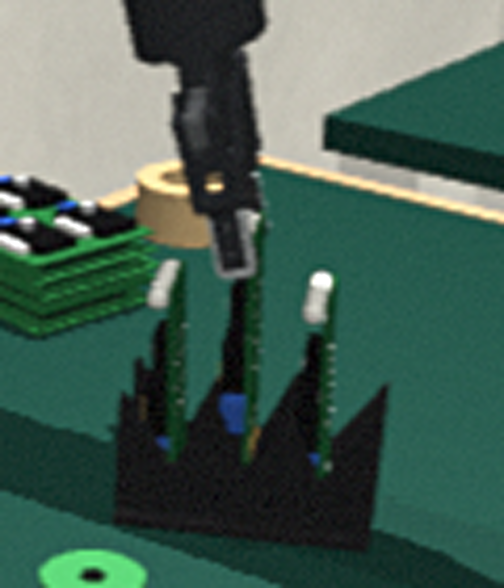

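```bash
python3 -m creep '[[0,0,0,-0.8,0,2.9,110],[0,0,0,-0.8,0,2.9,110],[0,0,0,0,0,0,110]]'; python3 -c "
from h import *
st([.5554,-.1974,.149],206.6)"; python3 -m creep '[[0,0,0,-0.8,0,2.9,110],[0,0,0,0,0,0,110]]'; python3 -c "
from h import *
st([.5554,-.1974,.149],206.6)"
```

```text
clock: 26.3
position: [0.5565, -0.1965, 0.1763]
ee_rot: [-0.227, 0.965, -0.029, -0.129]
ft_force: [-1.6, 1.0, -0.9]
grip_width: 0.653
t 26.3 pos [ 0.5565 -0.1965  0.1763] yaw -153.45 tz [-0.2351 -0.1151 -0.9651] w 0.653 F [-1.59  1.02 -0.9 ] T [ 0.436 -0.146 -0.019] q [ 0.677  0.543 -0.691  1.468  0.457  1.502  1.961]
shift mm [-5.8 -0.3 26.7]
wz -0.0009
clock: 26.5
position: [0.5566, -0.1966, 0.1733]
ee_rot: [-0.227, 0.965, -0.029, -0.129]
ft_force: [-0.7, 0.4, -3.0]
grip_width: 0.647
t 26.5 pos [ 0.5566 -0.1966  0.1733] yaw -153.46 tz [-0.235  -0.1152 -0.9652] w 0.647 F [-0.73  0.38 -3.01] T [ 0.586 -0.011 -0.073] q [ 0.676  0.546 -0.69   1.471  0.458  1.497  1.959]
shift mm [-5.  -0.2 23.8]
wz -0.001
```

The moment about the rack's x axis implies the groove is pushing the foot towards +y with about 4 N. I'll back off 1 mm along the bar.

```bash
python3 -m creep '[[0,0,0,0,1,0,110],[0,0,0,0,0,0,110]]'; python3 -c "
from h import *
st([.5554,-.1974,.149],206.6)";  python3 -m creep '[[0,0,0,0,0.6,0,110],[0,0,0,-0.8,0,2.9,110],[0,0,0,0,0,0,110]]'; python3 -c "
from h import *
st([.5554,-.1974,.149],206.6)"
```

```text
clock: 26.7
position: [0.5564, -0.196, 0.1738]
ee_rot: [-0.227, 0.965, -0.03, -0.128]
ft_force: [-0.5, 0.2, -2.0]
grip_width: 0.651
t 26.7 pos [ 0.5564 -0.196   0.1738] yaw -153.49 tz [-0.2342 -0.1158 -0.9653] w 0.651 F [-0.46  0.16 -2.03] T [ 0.11  -0.213 -0.007] q [ 0.676  0.544 -0.691  1.473  0.458  1.497  1.958]
shift mm [-5.  -0.8 24.3]
wz -0.0015
clock: 27.0
position: [0.5559, -0.1954, 0.1704]
ee_rot: [-0.227, 0.965, -0.03, -0.129]
ft_force: [0.3, -0.5, -1.5]
grip_width: 0.65
t 27.0 pos [ 0.5559 -0.1954  0.1704] yaw -153.48 tz [-0.2348 -0.1154 -0.9652] w 0.65 F [ 0.29 -0.48 -1.48] T [ 0.074 -0.232 -0.023] q [ 0.676  0.546 -0.69   1.477  0.459  1.491  1.955]
shift mm [-4.2 -1.6 21. ]
wz -0.0013
```

The moment is back to baseline. Continuing down.

```bash
python3 -m creep '[[0,0,0,-0.8,0,2.9,110],[0,0,0,-0.8,0,2.9,110],[0,0,0,0,0,0,110]]'; python3 -c "
from h import *
st([.5554,-.1974,.149],206.6)";  python3 -m creep '[[0,0,0,-0.8,0,2.9,110],[0,0,0,-0.8,0,2.9,110],[0,0,0,0,0,0,110]]'; python3 -c "
from h import *
st([.5554,-.1974,.149],206.6)
p,d=camera('side')
cv2.imwrite('pics/r6.png',cv2.resize(p[80:220,310:430],None,fx=4.2,fy=4.2,interpolation=cv2.INTER_CUBIC))"
```

```text
clock: 27.3
position: [0.5559, -0.1953, 0.1641]
ee_rot: [-0.227, 0.965, -0.029, -0.129]
ft_force: [-0.3, -0.2, -1.6]
grip_width: 0.654
t 27.3 pos [ 0.5559 -0.1953  0.1641] yaw -153.47 tz [-0.2351 -0.1153 -0.9651] w 0.654 F [-0.28 -0.16 -1.64] T [ 0.151 -0.231 -0.025] q [ 0.675  0.552 -0.689  1.483  0.462  1.481  1.952]
shift mm [-2.6 -1.7 15. ]
wz -0.0012
clock: 27.6
position: [0.5559, -0.1953, 0.1582]
ee_rot: [-0.227, 0.965, -0.029, -0.129]
ft_force: [-1.0, -0.5, -1.6]
grip_width: 0.649
t 27.6 pos [ 0.5559 -0.1953  0.1582] yaw -153.46 tz [-0.235  -0.1153 -0.9651] w 0.649 F [-1.02 -0.46 -1.58] T [ 0.078 -0.144 -0.005] q [ 0.674  0.558 -0.687  1.489  0.466  1.472  1.948]
shift mm [-1.  -1.7  9.2]
wz -0.0011
```

View pics/r6.png

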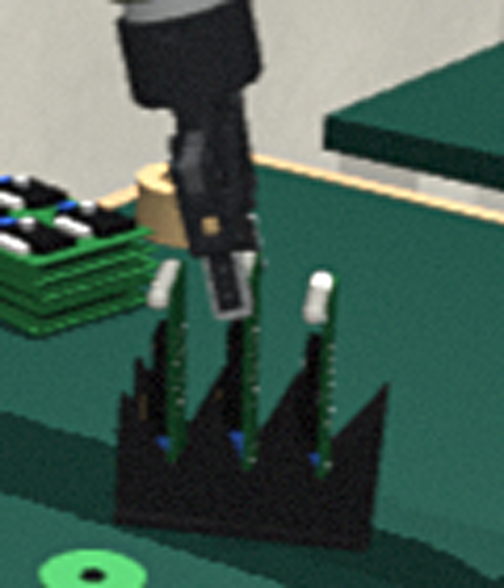

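The card is in its groove between the two others, with the bar a few mm above theirs. I'll go the rest of the way until the floor is felt.

```bash
python3 -m creep '[[0,0,0,-0.8,0,2.9,110],[0,0,0,-0.8,0,2.9,110],[0,0,0,0,0,0,110]]'; python3 -c "
from h import *
st([.5554,-.1974,.149],206.6)";  python3 -m creep '[[0,0,0,-0.5,0,1.9,110],[0,0,0,0,0,0,110]]'; python3 -c "
from h import *
st([.5554,-.1974,.149],206.6)"
```

```text
clock: 27.95
position: [0.556, -0.1954, 0.1523]
ee_rot: [-0.227, 0.965, -0.03, -0.129]
ft_force: [0.2, -0.9, -2.7]
grip_width: 0.652
t 27.95 pos [ 0.556  -0.1954  0.1523] yaw -153.47 tz [-0.2348 -0.1156 -0.9652] w 0.652 F [ 0.16 -0.91 -2.67] T [-0.059 -0.264  0.092] q [ 0.673  0.563 -0.685  1.494  0.469  1.462  1.945]
shift mm [ 0.5 -1.6  3.6]
wz -0.0013
clock: 28.15
position: [0.5562, -0.1953, 0.1507]
ee_rot: [-0.227, 0.965, -0.03, -0.128]
ft_force: [-0.7, -0.7, -0.1]
grip_width: 0.651
t 28.15 pos [ 0.5562 -0.1953  0.1507] yaw -153.48 tz [-0.2343 -0.1156 -0.9653] w 0.651 F [-0.71 -0.68 -0.09] T [-0.099 -0.002  0.137] q [ 0.673  0.565 -0.685  1.496  0.47   1.459  1.944]
shift mm [ 1.1 -1.5  2.1]
wz -0.0013
```

```bash
python3 -m creep '[[0,0,0,-0.5,0,1.9,110],[0,0,0,0,0,0,110]]'; python3 -c "
from h import *
st([.5554,-.1974,.149],206.6)";  python3 -m creep '[[0,0,0,-0.4,0,1.4,110],[0,0,0,0,0,0,110]]'; python3 -c "
from h import *
st([.5554,-.1974,.149],206.6)
p,d=camera('side')
cv2.imwrite('pics/r7.png',cv2.resize(p[80:220,310:430],None,fx=4.2,fy=4.2,interpolation=cv2.INTER_CUBIC))"
```

```text
clock: 28.35
position: [0.5563, -0.1953, 0.1492]
ee_rot: [-0.227, 0.965, -0.03, -0.128]
ft_force: [-1.2, -0.8, 4.8]
grip_width: 0.656
t 28.35 pos [ 0.5563 -0.1953  0.1492] yaw -153.48 tz [-0.2338 -0.1159 -0.9654] w 0.656 F [-1.18 -0.83  4.84] T [-0.079  0.208  0.173] q [ 0.672  0.566 -0.685  1.497  0.471  1.456  1.942]
shift mm [ 1.7 -1.4  0.7]
wz -0.0015
clock: 28.55
position: [0.5569, -0.1952, 0.149]
ee_rot: [-0.227, 0.965, -0.03, -0.128]
ft_force: [-1.9, -0.0, 12.0]
grip_width: 0.646
t 28.55 pos [ 0.5569 -0.1952  0.149 ] yaw -153.5 tz [-0.2326 -0.1162 -0.9656] w 0.646 F [-1.890e+00 -1.000e-02  1.198e+01] T [0.036 0.93  0.122] q [ 0.672  0.566 -0.685  1.497  0.472  1.455  1.942]
shift mm [ 2.2 -1.4  0.6]
wz -0.0017
```

View pics/r7.png

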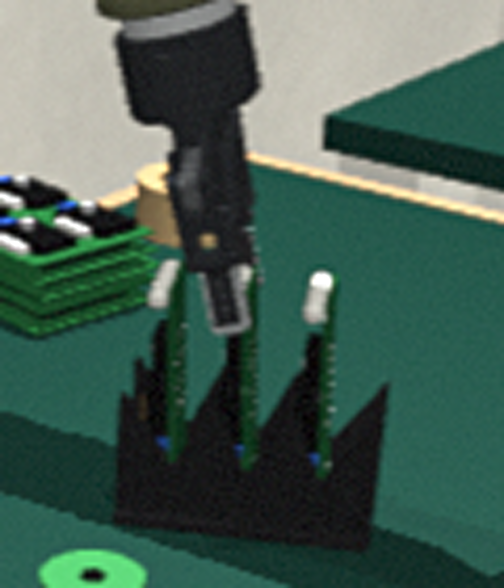

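The floor contact is felt (12 N up) and the bar axis works out at about 0.143 m against 0.142 expected. In the picture its bar is level with its neighbours'. I'll open gently and retreat straight up.

```bash
python3 -m creep '[[0,0,0,0.1,0,-0.4,100],[0,0,0,0,0,0,88],[0,0,0,0,0,0,80],[0,0,0,0,0,0,70],[0,0,0,0,0,0,60],[0,0,0,0,0,0,40],[0,0,0,0,0,0,30],[0,0,0,0,0,0,30]]' 20; python3 -c "
from h import *
st([.5554,-.1974,.149],206.6)
p,d=camera('side')
cv2.imwrite('pics/r8.png',cv2.resize(p[80:220,310:430],None,fx=4.2,fy=4.2,interpolation=cv2.INTER_CUBIC))"
```

```text
clock: 29.4
position: [0.5561, -0.1952, 0.1476]
ee_rot: [-0.227, 0.965, -0.03, -0.128]
ft_force: [-0.3, -0.1, 0.5]
grip_width: 0.883
t 29.4 pos [ 0.5561 -0.1952  0.1476] yaw -153.47 tz [-0.2344 -0.1154 -0.9653] w 0.883 F [-0.32 -0.15  0.52] T [ 0.127 -0.256  0.022] q [ 0.672  0.567 -0.684  1.499  0.472  1.454  1.942]
shift mm [ 2.  -1.7 -0.9]
wz -0.0013
```

View pics/r8.png

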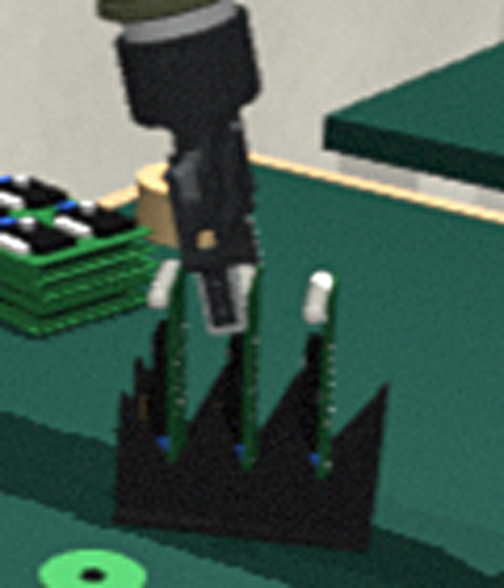

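The card stays put and the fingers are off it. Retreating straight up, slowly at first.

```bash
python3 -m creep '[[0,0,0,0,0,0,15],[0,0,0,1.3,0,-4.8,15],[0,0,0,2.6,0,-9.7,15],[0,0,0,3.9,0,-14.5,15],[0,0,0,5.2,0,-19.3,15],[0,0,0,5.2,0,-19.3,15],[0,0,0,5.2,0,-19.3,15],[0,0,0,5.2,0,-19.3,15]]'; python3 -m creep '[[0,0,0,5.2,0,-19.3,15],[0,0,0,5.2,0,-19.3,15],[0,0,0,2.6,0,-9.7,15],[0,0,0,-45,0,-12,15],[0,0,0,-45,0,-12,15],[0,0,0,0,0,0,15],[0,0,0,0,0,0,15],[0,0,0,0,0,0,15]]'; python3 -c "
from h import *
st()
p,d=camera('side')
cv2.imwrite('pics/r9.png',cv2.resize(p[80:220,310:430],None,fx=4.2,fy=4.2,interpolation=cv2.INTER_CUBIC))
p,d=camera('top');cv2.imwrite('pics/rt9.png',p);cv2.imwrite('pics/rt9c.png',cv2.resize(p[150:290,410:570],None,fx=4,fy=4,interpolation=cv2.INTER_CUBIC))"
```

```text
clock: 30.25
position: [0.5565, -0.1952, 0.2601]
ee_rot: [-0.227, 0.965, -0.03, -0.128]
ft_force: [0.4, 0.4, 0.4]
grip_width: 0.943
clock: 31.05
position: [0.6394, -0.1544, 0.3079]
ee_rot: [-0.227, 0.965, -0.03, -0.128]
ft_force: [0.9, -0.8, 0.2]
grip_width: 0.942
t 31.05 pos [ 0.6394 -0.1544  0.3079] yaw -153.52 tz [-0.2342 -0.1158 -0.9653] w 0.942 F [ 0.88 -0.78  0.25] T [ 0.135 -0.262  0.032] q [ 0.489  0.633 -0.694  1.049  0.483  1.826  1.947]
```

View pics/r9.png

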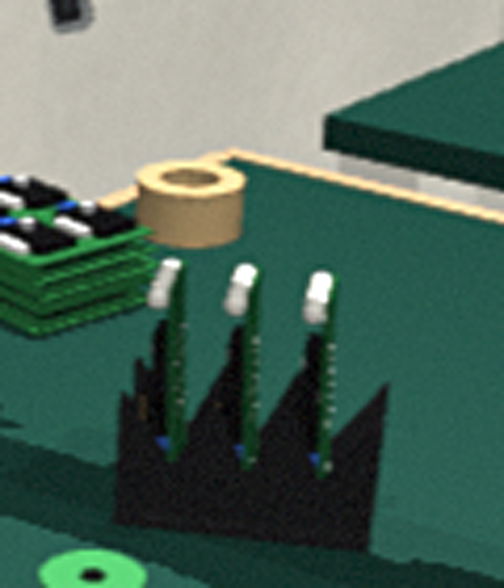

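View pics/rt9.png

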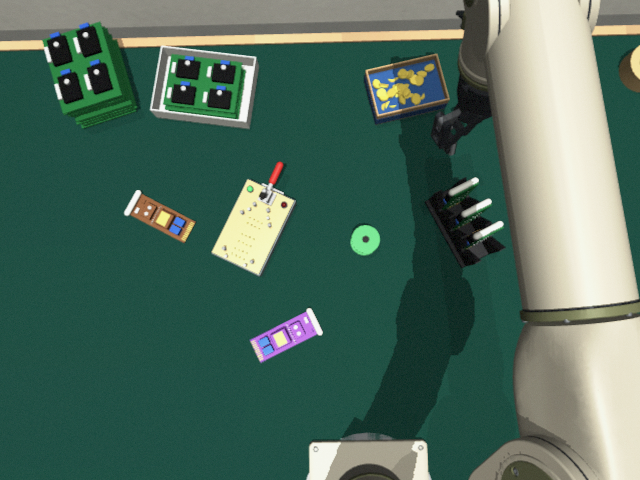

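The side view shows three upright, evenly spaced cards with bars at r9 (165,283), (242,290) and (319,297), all facing the same way. The top view shows the spool unmoved at (365,240) and the arm clear. One measured check before handing in.

Run:
```python
from h import *
def bars(p):
    h=cv2.cvtColor(p,cv2.COLOR_BGR2HSV);m=((h[...,1]<50)&(h[...,2]>150)).astype(np.uint8)
    mm=np.zeros_like(m);mm[170:250,445:506]=m[170:250,445:506]
    k,l,s,c=cv2.connectedComponentsWithStats(mm,connectivity=8)
    for i in range(1,k):
        if s[i,4]<60: continue
        r=cv2.minAreaRect(np.argwhere(l==i)[:,::-1].astype(np.float32)); print(s[i],np.round(r[0],1),onplane('top',r[0],.142).round(4))
bars(np.load('top0img.npy'));print();bars(cv2.imread('pics/rt9.png'))
hand_in()
```

```text
[449 177  30  19 212] [463.2 185.9] [ 0.5932 -0.1767  0.142 ]
[473 221  31  19 224] [487.8 229.7] [ 0.5123 -0.2167  0.142 ]

[450 177  29  18 164] [463.7 185.4] [ 0.594  -0.1777  0.142 ]
[463 199  29  17 174] [476.9 206.8] [ 0.5542 -0.1995  0.142 ]
[475 221  29  18 194] [488.7 229.5] [ 0.5126 -0.2183  0.142 ]
the job is handed in; nothing more can be done
```

The card is in the empty middle slot of the rack, facing the same way as its neighbours, and I handed the job in at about 31 s. I gripped it by both bar ends, lifted it level to about 0.30 m and loosened the grip so it swung down. I then tightened again, lowered it until I felt the floor (12 N) while still holding it, released it and moved straight up.

**Last checks:**
- **Card position:** its bar measures (0.554, −0.200), within 2 mm of the midpoint between the two other bars. Before release its height came out at about 143 mm against the expected 142 mm.
- **Other cards and spool:** the stored cards' bars read within 2 mm of where they started. The spool looks unmoved in the top picture (by eye, not measured), and the arm is clear.

**What did not go to plan:**
- **Loosening:** setting the grip to 8 N did nothing, apparently because the gripper will not go below 20 N. I eased the closure count instead, so the force during the swing is not known directly.
- **Tightening:** re-gripping rolled the card back to about 13° off upright, close to the 14° limit. I corrected that by tilting the tool, which brought it to within about 2°.
- **Lowering:** my 2 mm sideways correction was too large and the groove pushed back. I moved back 1.6 mm and it then went down freely.

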